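# Turn the chip cases over and pile them under the cover plate

### The arm

A 6-joint arm with a two-finger parallel gripper is mounted at the origin on the work surface. World frame = base frame: x ahead of the robot, y to its left, z up, the work surface at z = 0. Lengths are in m, angles in rad, forces in N, time in s.
With the tool pointing down it reaches from about 0.375 to 0.9 m from the base axis. Payload 3.1 kg.
Tool frame: the origin (TCP) lies at the very end of the fingers, on their centre line; the grasp point (between the pads) lies 19 mm behind it; z points along the fingers, y is the line along which they close (so a half turn about z gives the same grasp; the last joint's range is limited). The gripper opens to 85 mm and grips with 20 to 120 N. Pads are 22 mm wide; open, the fingers measure 114 mm over their backs; the gripper's body (76 mm by 85 mm) begins 54 mm behind the grasp point. The pads swing forward as they close: fully open they stand 13 mm farther back than shut.
Start: joints at [-0.178, 0.527, 1.433, -0, 1.181, -0.178], TCP at [0.625, 0, 0.231] pointing down, gripper open.
Joint ranges: [-3.08, 3.08], [-0.75, 2.2], [0.22, 2.44], [-1.43, 4.57], [0, 2.65], [-2.85, 2.85]. Speed limits (rad/s): [2.79, 2.79, 3.14, 3.14, 3.14, 3.14].

### API

Orientations are given as a rotation vector (axis times angle).
In Python, from cell import sensors, optics, robot gives the robot as it stands.
- The arm moves only by the shell command python3 -m creep 'ROWS' [FORCE]. ROWS is JSON, one flat list of numbers, 7 for each row, row after row: the closure, from 0 (fully open) to 1 (shut), then the shift along the tool's x, y, z in cm, then the turn, a rotation vector about the tool's x, y, z in rad. A call has 1 to 8 rows; each row shifts and turns the commanded pose from where the row before left it, along the tool's axes as they then stand; what a row does not reach is not made up. A row lasts 1/12 s, in which the tool goes at most 41.7 mm and 7.16 degrees, less where a joint would pass 70% of its speed; a pose out of reach is approached as far as the arm can. A call with a gripper value outside its range is refused whole. The fingers move at their own pace and stop on an object; FORCE is the grip in N (left out, the last holds). Time passes only in rows, so rows that do not move let the fingers close. It gives the time, the measured TCP pose, the force, the opening and the grip force at its end, in the units of the state.
- sensors.sense(): the state, without advancing time (a new reading comes with each control period).
- optics.snapshot(name): name is "scene" or "side" or "wrist"; returns the picture (400x640x3 uint8, blue, green, red); there is no depth.
- optics.camera_info(name): a dict with "camera_matrix" (3x3 intrinsics, pixels), "pose" (4x4, takes a point from camera to world coordinates); the wrist camera has in their place "mount" (4x4, takes a point from camera to tool coordinates, whose origin is the TCP and whose axes are the flange's). Camera axes: x right, y up, looking along -z (the intrinsics and any distortion apply to the point x, -y, -z); pixel columns grow to the right and rows downward; lengths in m; the calibration is good to about 2 mm. The wrist camera is an equidistant fisheye: a pixel r from the principal point sees the ray r / f radians off the axis. A picture is of the moment at which its call begins: read the wrist's pose just before it. camera_info takes no time and is no camera call.
- robot.finish_job(): hands the job in; it is judged then, once.
The state is a dict: "t": time; "q": joint angles; "qvel": joint speeds; "joint_torque": joint torques, N m; "position": TCP position; "orientation": TCP orientation; "force": force on the tool from outside, world axes, zero at the start; "torque": the same for the moment, N m; "finger_gap": finger opening in m; "gripper_force": force on a finger pad.
Only numpy, scipy, OpenCV 4.12 (cv2) and the standard library are available. Lean on these libraries where they do the work, as an engineer would, in place of code of your own. Each camera call takes 0.05 s, during which the arm holds its last target. There are 200 camera calls.

### The job

Take every chip case that leans in the three-seat rack and turn it over, keeping lid and base pinched together so that the lid never falls open, then lay the cases flat, lid down and shut, in one square pile on the pile block, lined up with the block. The single angled rest is there for changing your grip: lean a turned case in it and take it again by its sides. When all cases are piled, lay the steel cover plate flat and squarely on top, lined up too, and leave the other things on the bench where they are.

Things in the scene. Friction and masses are not known exactly. Their poses are not given: they have to be found in the camera images.
- case1: chip case, 150 g (None if absent): black base 72 x 60 x 14 mm, hinged grey lid 76 x 64 x 14 mm overhanging it 2 mm all round; 28 mm thick, no catch. Origin: centre of the base's outer face (paper label); z through the case to the lid (outer face at z = 28 mm); x along the length to the hinged end. Starts leaning in a rack seat, lid up, z 45 degrees from vertical, hinged end lowest
- case2: chip case, 150 g (None if absent): black base 72 x 60 x 14 mm, hinged grey lid 76 x 64 x 14 mm overhanging it 2 mm all round; 28 mm thick, no catch. Origin: centre of the base's outer face (paper label); z through the case to the lid (outer face at z = 28 mm); x along the length to the hinged end. Starts leaning in a rack seat, lid up, z 45 degrees from vertical, hinged end lowest
- case3: chip case, 150 g (None if absent): black base 72 x 60 x 14 mm, hinged grey lid 76 x 64 x 14 mm overhanging it 2 mm all round; 28 mm thick, no catch. Origin: centre of the base's outer face (paper label); z through the case to the lid (outer face at z = 28 mm); x along the length to the hinged end. Starts leaning in a rack seat, lid up, z 45 degrees from vertical, hinged end lowest
- case1_lid (a joint): opening angle of case1's lid in rad: 0 shut, 1.9 wide open. Hinge line at x = 38 mm, z = 14 mm of the case, parallel to its y; almost no friction: the lid drops open whenever it hangs unheld
- case2_lid (a joint): opening angle of case2's lid in rad: 0 shut, 1.9 wide open. Hinge line at x = 38 mm, z = 14 mm of the case, parallel to its y; almost no friction: the lid drops open whenever it hangs unheld
- case3_lid (a joint): opening angle of case3's lid in rad: 0 shut, 1.9 wide open. Hinge line at x = 38 mm, z = 14 mm of the case, parallel to its y; almost no friction: the lid drops open whenever it hangs unheld
- rack: fixed aluminium rack, 236 mm along y, 105 mm along x, yaw varies, with three sloping seats (middles at y = -80, 0, 80 mm), some empty, each exactly like the seat of the single rest and leaning the same way: rails and ledge meet at x = 30 mm, z = 40 mm, the slope rises at 45 degrees towards -x. Origin: centre of the underside, z up, x downhill (roughly to the right as the robot sees it)
- rest: fixed single angled rest, 60 (y) x 105 (x) mm, free at its sides, empty at first. Its slope falls at 45 degrees towards +x to a ledge square to it that reaches 24 mm out. The slope is two bare rails 6 mm wide, 72 mm long, centred at y = -23 and 23 mm; between and beneath them is free space for a finger behind the case. Origin: centre of the underside, z up, x downhill
- rest_corner (a point): where the rest's rails and ledge meet, on the middle line: x = 30 mm, z = 40 mm in the frame of the rest; axes as those of the rest
- block: fixed pile block, grey with a black rubber top, 66 (x) x 54 (y) x 30 mm high, narrower than a case, on a thin 90 x 78 mm foot 3 mm thick. Origin: centre of its underside, z up; its yaw is the pile's
- block_top (a point): centre of the pile block's top face, 30 mm above the table; axes as those of the block
- plate: loose plain steel cover plate, 70 (x) x 56 (y) x 14 mm, about 0.35 kg, both faces alike, lying flat on the table at the start. Origin: centre of its underside, z up
- tape: bystander: roll of paper tape lying flat, 76 mm across, 25 mm high; origin under its centre
- driver: bystander: screwdriver lying on the table, 170 mm long; origin near its middle
- flux: bystander: small white bottle, 36 mm across, 90 mm tall; origin under its centre
- spanner: bystander: wrench lying on the table, 150 mm long; origin near its middle
- mug: bystander: blue mug, 80 mm across, 90 mm tall; origin under its centre
- labels: bystander: roll of labels lying flat, 90 mm across, 50 mm high; origin under its centre
Things that resemble listed ones, but are neither listed nor needed, are in the scene too. Leave any blue look-alike of the case3 alone. What is shaped like the plate but yellow is not meant.

How it is judged:
By the outcome, as a careful person would: the job done as asked, in the order asked, and still so for the second after the job is handed in, with the robot touching nothing.
Of case1, case2, case3 only 2 to 3 are there at a start; the rules pass over those that are not, and their reading is None.
At some moment in a run one of plate may be knocked a few centimetres aside while the robot is not near it.
It also fails if it takes over 210 s, if anything falls off the work surface, if the arm or the gripper's body presses on something with over 40 N, if the wrist force passes 120 N, or if a joint passes its speed limit or range.

## Working session

There is one attempt and no reset: what is moved stays moved. The work goes in short steps, Python scripts to look and compute and a shell command to move; the robot and the scene stay as the last step left them, time stands still between calls to the robot, and variables do not carry over. Pictures are saved under pics/ and viewed, at most 14 in all, crops included, and the job is handed in when it is done.

```bash
ls; mkdir -p pics; python3 - <<'E'
from cell import sensors, optics, robot
import cv2,numpy as np
np.set_printoptions(precision=4,suppress=True)
for n in ("scene","side","wrist"):
    s=sensors.sense(); im=optics.snapshot(n); cv2.imwrite(f"pics/{n}0.png",im); print(n,optics.camera_info(n))
print(s)
E
```

```text
pics
scene {'camera_matrix': array([[516.3309,   0.    , 312.6567],
       [  0.    , 516.3309, 198.041 ],
       [  0.    ,   0.    ,   1.    ]]), 'pose': array([[ 0.6306, -0.4969,  0.5962,  1.4428],
       [ 0.7761,  0.4007, -0.4869, -0.6974],
       [ 0.003 ,  0.7697,  0.6384,  0.9641],
       [ 0.    ,  0.    ,  0.    ,  1.    ]])}
side {'camera_matrix': array([[450.7773,   0.    , 325.0713],
       [  0.    , 450.7773, 199.7162],
       [  0.    ,   0.    ,   1.    ]]), 'pose': array([[ 0.7453,  0.4333, -0.5068, -0.0935],
       [-0.6664,  0.4614, -0.5857, -0.7847],
       [-0.02  ,  0.7742,  0.6326,  0.9329],
       [ 0.    ,  0.    ,  0.    ,  1.    ]])}
wrist {'camera_matrix': array([[309.7069,   0.    , 315.6171],
       [  0.    , 309.7069, 203.1257],
       [  0.    ,   0.    ,   1.    ]]), 'mount': array([[-0.0001,  0.9581,  0.2863,  0.0735],
       [ 1.    ,  0.0004, -0.001 ,  0.0007],
       [-0.001 ,  0.2863, -0.9581, -0.1419],
       [ 0.    ,  0.    ,  0.    ,  1.    ]])}
{'t': 0.1, 'q': array([-0.1785,  0.5284,  1.4338,  0.    ,  1.1814, -0.1785]), 'qvel': array([-0.    , -0.0018, -0.0028,  0.0009,  0.    ,  0.0008]), 'joint_torque': array([  0.0004, -44.3302, -17.8587,  -0.0002,   0.0039,   0.    ]), 'position': array([0.6244, 0.0002, 0.2304]), 'orientation': array([-2.2203, -2.2203,  0.0017]), 'force': array([ 0.0142,  0.003 , -0.2263]), 'torque': array([ 0.0045, -0.0221,  0.0178]), 'gripper_force': 0.0, 'finger_gap': 0.08541208083567409}
```

View images.

View pics/scene0.png

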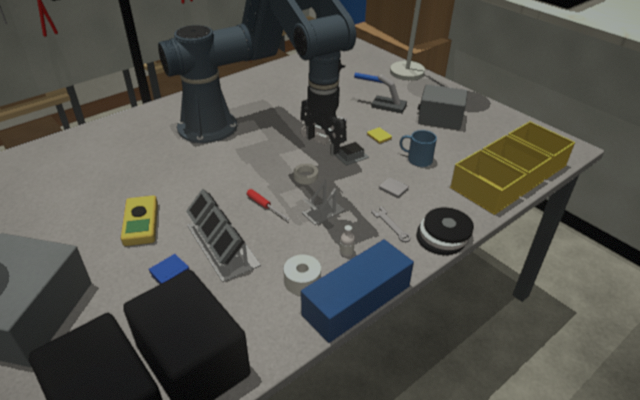

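View pics/side0.png

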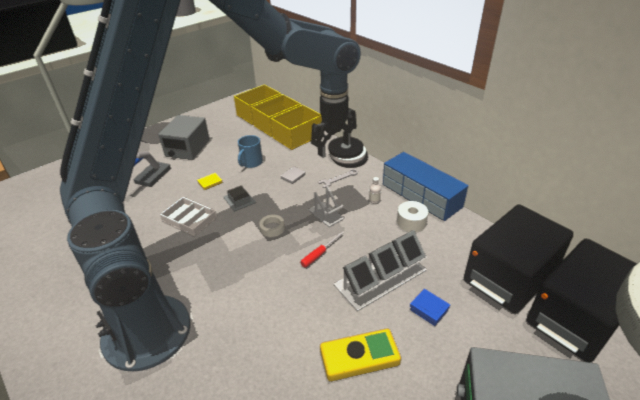

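```bash
cat > h.py <<'E'
import numpy as np,cv2
from cell import sensors,optics
from scipy.spatial.transform import Rotation as R
np.set_printoptions(precision=4,suppress=True)
def tool(s=None):
    s=s or sensors.sense(); T=np.eye(4); T[:3,:3]=R.from_rotvec(s['orientation']).as_matrix(); T[:3,3]=s['position']; return T
def ray(n,px,T=None):
    """world origin and direction of pixel; T: tool pose for the wrist"""
    c=optics.camera_info(n); K=c['camera_matrix']; u=(px[0]-K[0,2])/K[0,0]; v=(px[1]-K[1,2])/K[1,1]
    if n=='wrist':
        r=np.hypot(u,v)+1e-12; d=np.array([np.sin(r)*u/r,-np.sin(r)*v/r,-np.cos(r)]); P=T@c['mount']
    else: d=np.array([u,-v,-1.]); P=c['pose']
    d=P[:3,:3]@d; return P[:3,3],d/np.linalg.norm(d)
def onz(n,px,z,T=None):
    o,d=ray(n,px,T); return o+d*(z-o[2])/d[2]
def tri(*rays):
    A=sum(np.eye(3)-np.outer(d,d) for o,d in rays); b=sum((np.eye(3)-np.outer(d,d))@o for o,d in rays)
    p=np.linalg.solve(A,b); return p,max(np.linalg.norm(np.cross(p-o,d)) for o,d in rays)
def proj(n,p,T=None):
    c=optics.camera_info(n); K=c['camera_matrix']; P=T@c['mount'] if n=='wrist' else c['pose']
    q=np.linalg.inv(P)@np.append(p,1); x,y,z=q[0],-q[1],-q[2]
    if n=='wrist':
        r=np.arctan2(np.hypot(x,y),z)/np.hypot(x,y); return K[0,0]*x*r+K[0,2],K[1,1]*y*r+K[1,2]
    return K[0,0]*x/z+K[0,2],K[1,1]*y/z+K[1,2]
def snap(n,f):
    T=tool(); im=optics.snapshot(n); cv2.imwrite(f'pics/{f}.png',im); np.save(f'pics/{f}.npy',T); return im,T
E
python3 - <<'E'
from h import *
a=cv2.imread('pics/scene0.png');b=cv2.imread('pics/side0.png')
def c(im,x,y,w,h): return cv2.resize(im[y:y+h,x:x+w],(400,300),interpolation=cv2.INTER_CUBIC)
m=np.vstack([np.hstack([c(a,175,180,100,75*1+25)[:300],c(b,325,220,120,90)]),np.hstack([c(a,290,130,140,105),c(b,220,150,140,105)])])
cv2.imwrite('pics/comp0.png',m)
for nm,p,q in [('rackcase mid',(217,227),(386,262)),('block',(350,150),(238,195)),('plate',(393,187),(292,175)),('rest',(322,208),(325,203)),('tape',(303,270),(411,214)),('flux top',(348,229),(375,181)),('mug',(421,140),(250,143))]:
    print(nm,*tri(ray('scene',p),ray('side',q)))
E
```

```text
rackcase mid [ 0.5447 -0.2792  0.0688] 0.0023644667234320508
block [0.4466 0.2719 0.0195] 0.0012660404057197366
plate [0.6567 0.2552 0.0044] 0.0006649938982154542
rest [0.6131 0.0224 0.0306] 0.012047113540075064
tape [ 0.7711 -0.1791  0.0337] 0.0012104716054231917
flux top [ 0.7669 -0.0316  0.0796] 0.0008883071075155122
mug [0.6064 0.4219 0.0794] 0.0026309420221172384
```

View pics/comp0.png

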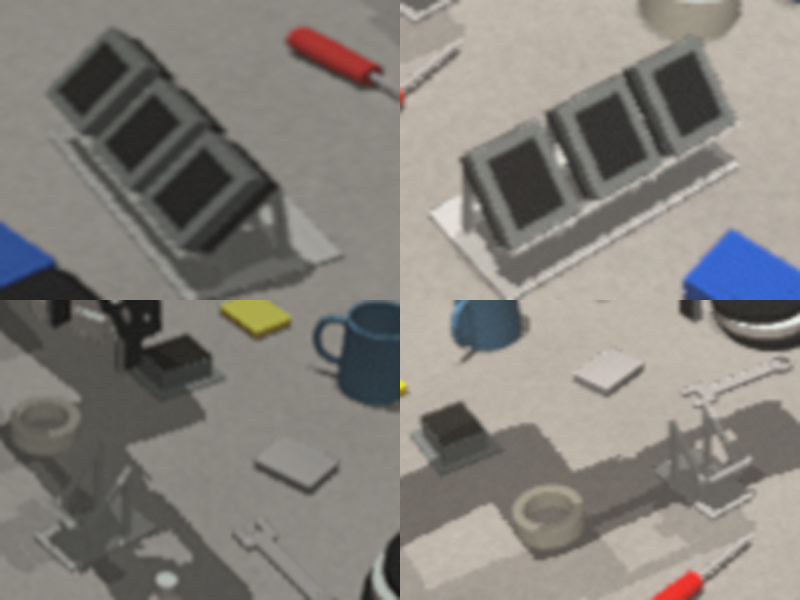

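The scene picture shows the rack with three cases (around 217,227), the rest (322,208), the block (350,150) and the grey plate (393,187). The side picture shows the same things. All three cases are present. Next I'll take wrist views of each, from two places.

```bash

python3 -m creep '[0,-3.1,-1.0,-0.9,0,0,0,0,-3.1,-1.0,-0.9,0,0,0,0,-3.1,-1.0,-0.9,0,0,0,0,-3.1,-1.0,-0.9,0,0,0,0,-3.1,-1.0,-0.9,0,0,0,0,-3.1,-1.0,-0.9,0,0,0,0,-3.1,-1.0,-0.9,0,0,0,0,-3.1,-1.0,-0.9,0,0,0]' 20
python3 -m creep '[0,0,0,0,0,0,0,0,0,0,0,0,0,0,0,0,0,0,0,0,0]'
python3 -c "from h import *; snap('wrist','wA')"
python3 -m creep '[0,0,3,0,0,0,0,0,0,3,0,0,0,0,0,0,3,0,0,0,0,0,0,0,0,0,0,0,0,0,0,0,0,0,0]'
python3 -c "from h import *; snap('wrist','wB'); print(sensors.sense()['q'])"
python3 -m creep '[0,3.5,0,0,0,0,0,0,3.5,0,0,0,0,0,0,3.5,0,0,0,0,0,0,3.5,0,0,0,0,0,0,3.5,0,0,0,0,0,0,3.5,0,0,0,0,0,0,3,0,0,0,0,0,0,0,0,0,0,0,0]'
python3 -m creep '[0,0,0,0,0,0,0,0,0,0,0,0,0,0]'
python3 -c "from h import *; snap('wrist','wC')"
python3 -m creep '[0,3,-1,0,0,0,0,0,3,-1,0,0,0,0,0,3,-1,0,0,0,0,0,3,-1,0,0,0,0,0,3,-1,0,0,0,0,0,0,0,0,0,0,0,0,0,0,0,0,0,0]'
python3 -c "from h import *; snap('wrist','wD')"
python3 -m creep '[0,3,-1,0,0,0,0,0,3,-1,0,0,0,0,0,3,-1,0,0,0,0,0,3,-1,0,0,0,0,0,3,-1,0,0,0,0,0,0,0,0,0,0,0,0,0,0,0,0,0,0]'
python3 -c "from h import *; im,T=snap('wrist','wE');
cv2.imwrite('pics/comp1.png',np.vstack([np.hstack([cv2.resize(cv2.imread(f'pics/w{k}.png')[:,60:580],(400,300),interpolation=cv2.INTER_AREA) for k in r]) for r in ('AC','DE')]))"
```

```text
t: 0.82
position: [0.544, -0.2492, 0.3034]
orientation: [-2.221, -2.221, 0.0]
force: [-0.4, -0.8, -0.1]
finger_gap: 0.0855
gripper_force: 0.0
t: 1.07
position: [0.5446, -0.2476, 0.3028]
orientation: [-2.221, -2.22, -0.001]
force: [-0.8, -0.9, -0.5]
finger_gap: 0.0853
gripper_force: 0.0
t: 1.53
position: [0.636, -0.2458, 0.3017]
orientation: [-2.216, -2.224, 0.001]
force: [-0.3, 0.3, -0.7]
finger_gap: 0.0855
gripper_force: 0.0
[-0.5333  0.5464  1.1921 -0.0001  1.406  -0.536 ]
t: 2.25
position: [0.6327, -0.0015, 0.3036]
orientation: [-2.212, -2.226, -0.002]
force: [-0.2, -0.5, 0.7]
finger_gap: 0.0848
gripper_force: 0.0
t: 2.42
position: [0.6341, -0.0081, 0.3035]
orientation: [2.221, 2.222, -0.001]
force: [-0.1, 0.3, 0.7]
finger_gap: 0.0855
gripper_force: 0.0
t: 3.05
position: [0.5847, 0.1419, 0.3034]
orientation: [2.22, 2.222, -0.001]
force: [-0.2, -0.8, 0.2]
finger_gap: 0.0856
gripper_force: 0.0
t: 3.68
position: [0.5356, 0.2915, 0.3032]
orientation: [2.22, 2.221, -0.0]
force: [0.7, 0.9, 0.1]
finger_gap: 0.0854
gripper_force: 0.0
```

View pics/comp1.png

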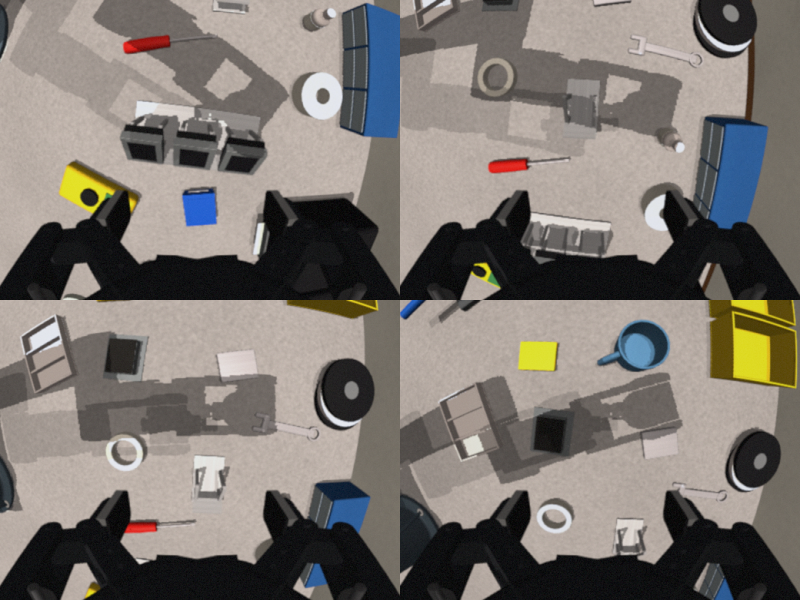

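Panels: A shows the rack at about (190,140) of its panel, C and D the rest, and D and E the block and plate. I'll zoom in on the rack and the rest to pick corners.

```bash
python3 - <<'E'
from h import *
def c(f,x,y,w,h):
    im=cv2.resize(cv2.imread(f'pics/{f}.png')[y:y+h,x:x+w],(w*4 if w>100 else 400,h*4 if w>100 else 300),interpolation=cv2.INTER_CUBIC)
    return cv2.convertScaleAbs(im,alpha=1.5,beta=10)
def pad(im): o=np.zeros((300,400,3),np.uint8); im=cv2.resize(im,(400,300)); return im
A=c('wA',205,125,200,150);B=c('wB',105,125,200,150);C=c('wC',250,95,100,75);D=c('wD',285,195,100,75)
for im in(A,B):print(im.shape)
cv2.imwrite('pics/rackA.png',A);cv2.imwrite('pics/comp2.png',np.vstack([np.hstack([pad(A),pad(B)]),np.hstack([C,D])]))
# block & plate by masks
for f,(bx,by),(px,py) in (('wD',(60+1.3*124,1.333*57),(60+1.3*237,1.333*65)),('wE',(60+1.3*150,1.333*132),(60+1.3*259,1.333*143))):
    im=cv2.imread(f'pics/{f}.png').astype(int); T=np.load(f'pics/{f}.npy'); print(f,im[int(by),int(bx)],im[int(py),int(px)],im[int(py)+25,int(px)+25])
    for nm,(x,y),tol,z in(('block',(bx,by),14,.03),('plate',(px,py),14,.014)):
        ref=np.median(im[int(y)-3:int(y)+4,int(x)-3:int(x)+4].reshape(-1,3),0)
        m=(np.abs(im-ref).max(2)<tol).astype(np.uint8); m=cv2.morphologyEx(m,cv2.MORPH_OPEN,np.ones((3,3)))
        n,l,s,ct=cv2.connectedComponentsWithStats(m); k=l[int(y),int(x)]
        cs,_=cv2.findContours((l==k).astype(np.uint8),cv2.RETR_EXTERNAL,cv2.CHAIN_APPROX_NONE); cc=max(cs,key=cv2.contourArea)[:,0]
        w=np.array([onz('wrist',p,z,T)[:2] for p in cc]); r=cv2.minAreaRect((w*1000).astype(np.float32))
        print(nm,s[k,4],r, cv2.boxPoints(cv2.minAreaRect(cc)).tolist())
E
```

```text
(600, 800, 3)
(600, 800, 3)
wD [39 41 45] [215 216 226] [ 99 103 112]
block 1472 ((454.2926330566406, 273.39837646484375), (62.10343933105469, 57.78260040283203), 82.31169128417969) [[199.17701721191406, 95.34512329101562], [202.1106414794922, 51.34070587158203], [241.4026641845703, 53.960174560546875], [238.4690399169922, 97.96459197998047]]
plate 1276 ((657.87744140625, 257.582275390625), (64.827880859375, 43.254661560058594), 9.485554695129395) [[342.72314453125, 71.78462219238281], [388.87701416015625, 66.01539611816406], [392.6923828125, 96.53846740722656], [346.53851318359375, 102.30769348144531]]
wE [17 13 15] [191 193 206] [159 167 178]
block 1329 ((450.4684143066406, 274.8318786621094), (61.76884460449219, 50.138954162597656), 80.24954986572266) [[232.53756713867188, 198.00576782226562], [239.1156005859375, 155.24853515625], [274.5086669921875, 160.69363403320312], [267.9306335449219, 203.45086669921875]]
plate 1050 ((659.9735107421875, 248.5105438232422), (65.51963806152344, 41.12630844116211), 10.043113708496094) [[374.6860656738281, 185.84181213378906], [417.9493713378906, 178.11622619628906], [422.5723571777344, 204.00498962402344], [379.3090515136719, 211.73057556152344]]
```

View pics/comp2.png

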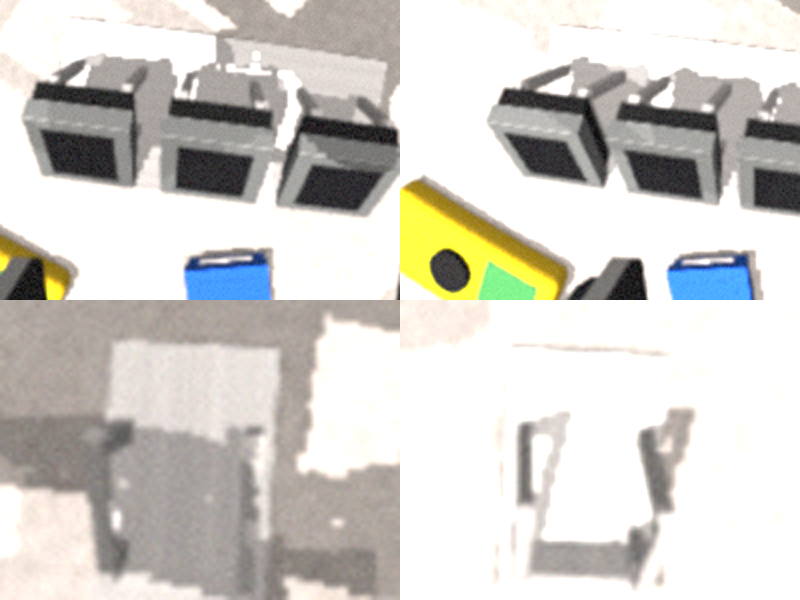

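Rack crops: the three dark lid windows stand at A ≈ (246,202), (312,211) and (377,218). C and D show the rest's foot, with its uphill edge toward +y. I'll extract the window and block corners with line-fitted quads.

```bash
cat >> h.py <<'E'
def quad(m,seed):
    """4 line-fitted corners of the mask component at seed, ordered from top-left clockwise"""
    n,l=cv2.connectedComponents(m.astype(np.uint8)); k=l[int(seed[1]),int(seed[0])]
    if k==0: return None
    cs,_=cv2.findContours((l==k).astype(np.uint8),cv2.RETR_EXTERNAL,cv2.CHAIN_APPROX_NONE); c=max(cs,key=cv2.contourArea)
    h=cv2.convexHull(c)
    for e in np.arange(1,20,.5):
        q=cv2.approxPolyDP(h,e,True)
        if len(q)<=4: break
    if len(q)!=4: return None
    q=q[:,0].astype(float); P=c[:,0].astype(float); L=[]
    for i in range(4):
        a,b=q[i],q[(i+1)%4]; d=(b-a)/np.linalg.norm(b-a); t=(P-a)@d/np.linalg.norm(b-a); o=np.abs((P-a)@np.array([-d[1],d[0]]))
        s=P[(t>.15)&(t<.85)&(o<3)]; vx,vy,x,y=cv2.fitLine(s.astype(np.float32),cv2.DIST_HUBER,0,.01,.01).ravel(); L.append(np.cross([x,y,1],[x+vx,y+vy,1]))
    r=[]
    for i in range(4): p=np.cross(L[i-1],L[i]); r.append(p[:2]/p[2])
    r=np.array(r); g=r.mean(0); r=r[np.argsort(np.arctan2(r[:,1]-g[1],r[:,0]-g[0]))]; 
    return r
E
python3 - <<'E'
from h import *
W={}
for f,seeds in(('wA',[(246,202),(312,211),(377,218)]),('wB',[(180,201),(237,211),(297,218)])):
    g=cv2.cvtColor(cv2.imread(f'pics/{f}.png'),6); print(f,[int(g[y,x]) for x,y in seeds])
    W[f]=[quad(g<60,s) for s in seeds]; print(np.round(np.array(W[f]).reshape(-1,8),1))
TA,TB=np.load('pics/wA.npy'),np.load('pics/wB.npy')
for i in range(3):
    P=[tri(ray('wrist',a,TA),ray('wrist',b,TB)) for a,b in zip(W['wA'][i],W['wB'][i])]
    X=np.array([p[0] for p in P]); print(i,X.tolist(),[round(p[1],4) for p in P])
    r=X[1]-X[0]+X[2]-X[3]; d=X[3]-X[0]+X[2]-X[1]; n=np.cross(d,r); print(' ctr',X.mean(0),'len',np.linalg.norm(r)/2,np.linalg.norm(d)/2,'row',r/np.linalg.norm(r),'down',d/np.linalg.norm(d),'n',n/np.linalg.norm(n))
B=[]
for f,s in(('wD',(221,76)),('wE',(255,176))):
    g=cv2.cvtColor(cv2.imread(f'pics/{f}.png'),6); T=np.load(f'pics/{f}.npy')
    for th in(35,50,65):
        q=quad(g<th,s); 
        if q is None: print(f,th,None);continue
        w=np.array([onz('wrist',p,.03,T)[:2] for p in q]); print(f,th,np.round(q,1).ravel(),w.mean(0),[round(np.linalg.norm(w[i]-w[(i+1)%4]),4) for i in range(4)],np.degrees(np.arctan2(*(w[1]-w[0]+w[2]-w[3])[::-1])))
E
```

```text
wA [18, 27, 28]
[[225.  189.8 260.6 194.1 262.5 214.3 232.1 210.1]
 [294.3 198.3 330.8 203.6 324.5 222.5 292.5 217.9]
 [360.2 208.9 397.5 209.1 383.  229.7 352.8 225.7]]
wB [25, 23, 26]
[[158.2 192.3 186.5 195.8 196.8 214.7 170.1 210.1]
 [218.  200.  251.8 205.2 254.9 222.9 224.2 218.7]
 [282.  208.7 317.8 214.3 314.1 230.8 282.  227.2]]
0 [[0.4378712726752653, -0.2612120687002665, 0.09821992407223393], [0.4831359562827761, -0.2633389391338593, 0.1092179490459098], [0.4766148876593801, -0.30110456259665974, 0.06821111245648456], [0.43607551455711513, -0.29534559343766564, 0.06806790176466213]] [np.float64(0.0004), np.float64(0.0), np.float64(0.0001), np.float64(0.0003)]
 ctr [ 0.4584 -0.2803  0.0859] len 0.043441482899668024 0.05074997615390055 row [ 0.9876 -0.0908  0.1282] down [-0.0819 -0.7084 -0.7011] n [-0.1554 -0.6858  0.7111]
1 [[0.5209533879596097, -0.2703591711726209, 0.10260476590542575], [0.5628110866392376, -0.2758291008392485, 0.10544283226934503], [0.5569396455519796, -0.3125864575861068, 0.0665076803012503], [0.5156088291847557, -0.30625663993825814, 0.06791729071786252
[... 911 characters left out ...]
4380363258216
wD 65 [201.9  51.2 242.1  54.4 235.4  97.1 195.6  95.6] [0.4536 0.2735] [np.float64(0.0587), np.float64(0.0596), np.float64(0.0583), np.float64(0.0634)] -8.100911343959732
wE 35 [238.6 155.3 273.6 160.2 268.6 203.  234.5 197.8] [0.4506 0.2752] [np.float64(0.0493), np.float64(0.0614), np.float64(0.0499), np.float64(0.0615)] -8.931397882593124
wE 50 [238.2 151.9 276.1 158.2 270.5 204.7 234.  197.6] [0.4519 0.2765] [np.float64(0.0536), np.float64(0.0667), np.float64(0.0537), np.float64(0.0658)] -10.83712522888672
wE 65 [237.8 151.8 284.6 148.  277.2 207.6 233.1 197.8] [0.4567 0.2788] [np.float64(0.0651), np.float64(0.0851), np.float64(0.065), np.float64(0.0665)] -4.733696661490003
```

```bash

python3 -m creep '[0,0,-2.9,3.4,0,0,0,0,0,-2.9,3.4,0,0,0,0,0,-2.9,3.4,0,0,0,0,0,0,0,0,0,0,0,0,0,0,0,0,0]' | head -2
python3 -c "from h import *; snap('wrist','w1')"
python3 -m creep '[0,0,4,0,0,0,0,0,0,4,0,0,0,0,0,0,0,0,0,0,0,0,0,0,0,0,0,0]' | head -2
python3 -c "from h import *; snap('wrist','w2')"
python3 -m creep '[0,-1,3,0,0,0,0,0,-1,3,0,0,0,0,0,0,3,0,0,0,0,0,0,0,0,0,0,0,0,0,0,0,0,0,0]' | head -2
python3 -c "from h import *; snap('wrist','w3')"
python3 -m creep '[0,-4,0,0,0,0,0,0,-4,0,0,0,0,0,0,-4,0,0,0,0,0,0,-4,0,0,0,0,0,0,-4,0,0,0,0,0,0,0,0,0,0,0,0,0,0,0,0,0,0,0]' | head -2
python3 -c "from h import *; snap('wrist','w4')"
python3 -m creep '[0,-1,-4,0,0,0,0,0,-1,-4,0,0,0,0,0,0,0,0,0,0,0,0,0,0,0,0,0,0]' | head -2
python3 -c "from h import *; snap('wrist','w5')
def c(f,p,w=120,h=90):
    T=np.load(f'pics/{f}.npy'); u,v=proj('wrist',p,T); x=int(np.clip(u-w/2,0,640-w)); y=int(np.clip(v-h/2,0,400-h)); print(f,x,y,w); return cv2.resize(cv2.imread(f'pics/{f}.png')[y:y+h,x:x+w],(400,300),interpolation=cv2.INTER_CUBIC)
r=(.61,.01,.04);cv2.imwrite('pics/comp3.png',np.vstack([np.hstack([c('w4',r),c('w5',r)]),np.hstack([c('w1',(.452,.275,.03)),c('w3',(.658,.255,.014))])]))"
```

```text
t: 4.15
position: [0.4511, 0.2891, 0.2058]
t: 4.53
position: [0.5397, 0.2911, 0.21]
t: 5.0
position: [0.625, 0.2713, 0.2087]
t: 5.63
position: [0.6225, 0.0705, 0.2088]
t: 6.02
position: [0.5392, 0.0543, 0.2077]
w4 243 194 120
w5 320 180 120
w1 256 150 120
w3 283 148 120
```

View pics/comp3.png

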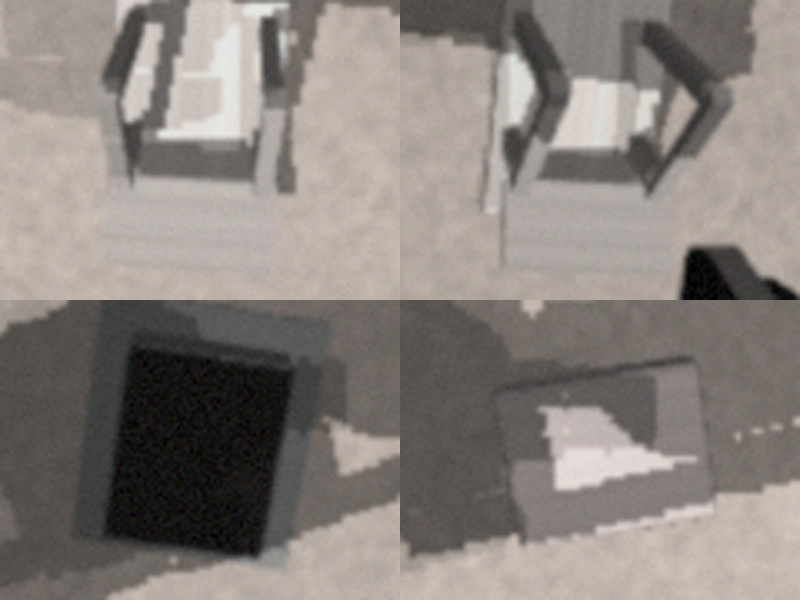

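The rest's ledge corners are at panel (106,262), (271,271) and (105,268), (272,271), with the rail tops near (104,85), (286,88) and (165,90), (328,88). The block is clear at bottom left and the plate at bottom right, partly shaded.

```bash
python3 - <<'E'
from h import *
T={k:np.load(f'pics/w{k}.npy') for k in '12345'}
def r(k,o,p): return ray('wrist',(o[0]+p[0]/3.3333,o[1]+p[1]/3.3333),T[k])
for nm,a,b in [('ledge outL',(106,262),(105,268)),('ledge outR',(271,271),(272,271)),('cornerL',(107,180),(107,182)),('cornerR',(275,187),(270,195)),('railtopL in',(125,92),(165,90)),('railtopR',(286,88),(328,88))]:
    print(nm,*tri(r('4',(243,194),a),r('5',(320,180),b)))
Q={}
for k in '12':
    g=cv2.cvtColor(cv2.imread(f'pics/w{k}.png'),6); u=proj('wrist',(.452,.275,.03),T[k])
    for th in (25,30,35,42):
        q=quad(g<th,u)
        if q is None: print(k,th,None); continue
        w=np.array([onz('wrist',p,.03,T[k])[:2] for p in q]); print(k,th,w.mean(0),[round(np.linalg.norm(w[i]-w[(i+1)%4]),4) for i in range(4)],np.degrees(np.arctan2(*(w[1]-w[0]+w[2]-w[3])[::-1])))
        Q[k]=Q.get(k,{});Q[k][th]=q
for th in (30,35):
    if all(th in Q[k] for k in'12'): print('tri',[tri(ray('wrist',a,T['1']),ray('wrist',b,T['2'])) for a,b in zip(Q['1'][th],Q['2'][th])])
# plate
w=np.array([(lambda o,d:(o+d*(.014-o[2])/d[2])[:2])(*r('3',(283,148),p)) for p in[(97,90),(290,60),(315,212),(125,245)]])
print('plate',w.mean(0),[np.linalg.norm(w[i]-w[(i+1)%4]) for i in range(4)],np.degrees(np.arctan2(*(w[1]-w[0]+w[2]-w[3])[::-1])))
# wrist solution predictions
dh=np.array([-.1305,-.9914,0]);up=np.array([0,0,1.])
def pred(nm,p,y,z,S=1.95):
    q0=np.arctan2(p[1],p[0])-.11/np.hypot(*p[:2]); x=np.cross(y,z); Rt=np.c_[x,y,z]
    C=R.from_euler('z',np.pi/2); M=R.from_euler('y',-S)*R.from_euler('z',-q0)*R.from_matrix(Rt)*C.inv()
    print(nm,'q0',round(q0,2),'zyz',M.as_euler('ZYZ'))
n=(dh+up)/2**.5;s=(dh-up)/2**.5
for sg in(1,-1): pred('rack',(.54,-.25),sg*n,s); pred('rest',(.61,.05),sg*n,s); pred('side',(.61,-.05),sg*np.cross(up,dh),-n)
E
```

```text
ledge outL [ 0.5781 -0.0245  0.0533] 7.146265226674508e-05
ledge outR [ 0.6323 -0.0241  0.0592] 0.00011801017981294999
cornerL [0.5786 0.0012 0.0434] 0.0001799670505397049
cornerR [ 0.6342 -0.0041  0.0401] 0.0010381097455960217
railtopL in [0.5899 0.0429 0.075 ] 0.0005581250265491102
railtopR [0.6356 0.0462 0.0824] 0.0009589277718274843
1 25 [0.4491 0.2749] [np.float64(0.0493), np.float64(0.0594), np.float64(0.0462), np.float64(0.061)] -9.44948313022241
1 30 [0.4492 0.2748] [np.float64(0.0499), np.float64(0.0603), np.float64(0.0478), np.float64(0.0619)] -8.921752557529908
1 35 [0.4494 0.275 ] [np.float64(0.0502), np.float64(0.0608), np.float64(0.0492), np.float64(0.0627)] -8.791426186614293
1 42 [0.4493 0.275 ] [np.float64(0.0505), np.float64(0.0615), np.float64(0.0503), np.float64(0.0634)] -9.233555345245842
2 25 [0.4507 0.275 ] [np.float64(0.0467), np.float64(0.0603), np.float64(0.0469), np.float64(0.0567)] -5.8720507874981696
2 30 [0.4503 0.2752] [np.float64(0.0484), np.float64(0.061), np.float64(0.0494), np.float64(0.0597)] -9.04511882829453
2 35 [0.4501 0.2751] [np.float64(0.049
[... 508 characters left out ...]
5, 0.309 , 0.0273]), np.float64(0.0002927274160948813)), (array([0.4792, 0.3012, 0.0295]), np.float64(0.00015824790409684286)), (array([0.4689, 0.2393, 0.0256]), np.float64(0.00019044693884714064)), (array([0.4196, 0.2471, 0.0266]), np.float64(0.000525313191230195))]
plate [0.6597 0.255 ] [np.float64(0.06521441436920399), np.float64(0.054530702714481856), np.float64(0.06720121880990981), np.float64(0.05550897188042078)] 9.640370527091713
rack q0 -0.62 zyz [-0.8633  0.9649  1.5148]
rest q0 -0.1 zyz [-0.8154  1.3283  1.867 ]
side q0 -0.26 zyz [ 0.7926  1.3937 -0.3606]
rack q0 -0.62 zyz [-0.8633  0.9649 -1.6267]
rest q0 -0.1 zyz [-0.8154  1.3283 -1.2746]
side q0 -0.26 zyz [0.7926 1.3937 2.781 ]
```

```bash
cat >> h.py <<'E'
def plan(P,y=None,z=None):
    """from the present pose: turn (tool axes) then shift (tool axes after the turn), with row counts"""
    T=tool(); Rn=T[:3,:3]
    if z is not None:
        z=np.array(z,float);z/=np.linalg.norm(z);y=np.array(y,float);y-=z*(y@z);y/=np.linalg.norm(y)
        Rn=np.c_[np.cross(y,z),y,z]; v=R.from_matrix(T[:3,:3].T@Rn).as_rotvec(); n=int(np.ceil(np.linalg.norm(v)/.122)); print('turn',v,'rows',n,'per',v/max(n,1))
    d=Rn.T@(np.array(P)-T[:3,3])*100; m=int(np.ceil(np.linalg.norm(d)/4)); print('shift cm',d,'rows',m,'per',d/max(m,1))
up=np.array([0,0,1.]); dh=np.array([-.1305,-.9914,0]); ry=np.cross(up,dh); n_=(dh+up)/2**.5; s_=(dh-up)/2**.5
E
python3 - <<'E'
from h import *
T={k:np.load(f'pics/w{k}.npy') for k in '12345CD'}
def w(k,o,p,z,sc=3.3333): return onz('wrist',(o[0]+p[0]/sc,o[1]+p[1]/sc),z,T[k])[:2]
for nm,a,b in (('w4 out',w('4',(243,194),(106,262),.057),w('4',(243,194),(271,271),.057)),('w5 out',w('5',(320,180),(105,268),.057),w('5',(320,180),(272,271),.057)),('w4 cor',w('4',(243,194),(107,180),.04),w('4',(243,194),(275,187),.04)),('w5 cor',w('5',(320,180),(107,182),.04),w('5',(320,180),(270,195),.04)),('C base',w('C',(250,95),(113,343-300),.003,4),w('C',(250,95),(278,50),.003,4)),('D base',w('D',(285,195),(105,45),.003,4),w('D',(285,195),(270,50),.003,4))):
    d=b-a; print(nm,a,b,(a+b)/2,np.linalg.norm(d),np.degrees(np.arctan2(d[1],d[0])))
F=np.array([.538,-.291,.0862]); C0=F-.014*n_; print(C0)
plan(C0-.09*s_,-n_,s_)
E
```

```text
w4 out [ 0.5786 -0.0224] [ 0.6324 -0.0255] [ 0.6055 -0.0239] 0.053877801573836724 -3.3104317851719145
w5 out [ 0.5776 -0.0227] [ 0.633  -0.0251] [ 0.6053 -0.0239] 0.055415781033662626 -2.453495846655552
w4 cor [ 0.5781 -0.0005] [ 0.634 -0.003] [ 0.6061 -0.0018] 0.05591564324350707 -2.539157091116118
w5 cor [0.579 0.   ] [ 0.6345 -0.0053] [ 0.6067 -0.0026] 0.055745421518854324 -5.4449597248078785
C base [0.5823 0.0764] [0.6405 0.0733] [0.6114 0.0749] 0.05830121281602287 -3.078268541587733
D base [0.5793 0.0782] [0.6413 0.0762] [0.6103 0.0772] 0.062055424349362655 -1.8113851835269243
[ 0.5393 -0.2812  0.0763]
turn [ 0.6431 -0.5627 -1.3576] rows 14 per [ 0.0459 -0.0402 -0.097 ]
shift cm [ -4.0389 -14.1708  23.8816] rows 8 per [-0.5049 -1.7714  2.9852]
```

```bash

python3 -m creep '[0.4,0,0,0,0.046,-0.04,-0.097,0.4,0,0,0,0.046,-0.04,-0.097,0.4,0,0,0,0.046,-0.04,-0.097,0.4,0,0,0,0.046,-0.04,-0.097,0.4,0,0,0,0.046,-0.04,-0.097,0.4,0,0,0,0.046,-0.04,-0.097,0.4,0,0,0,0.046,-0.04,-0.097,0.4,0,0,0,0.046,-0.04,-0.097]' >/dev/null
python3 -m creep '[0.4,0,0,0,0.046,-0.04,-0.097,0.4,0,0,0,0.046,-0.04,-0.097,0.4,0,0,0,0.046,-0.04,-0.097,0.4,0,0,0,0.046,-0.04,-0.097,0.4,0,0,0,0.046,-0.04,-0.097,0.4,0,0,0,0.046,-0.04,-0.097,0.4,0,0,0,0,0,0,0.4,0,0,0,0,0,0]'
python3 -c "
from h import *
print(sensors.sense()['q'])
C0=np.array([.5393,-.2812,.0763]); plan(C0-.09*s_,-n_,s_)"
```

```text
t: 7.4
position: [0.5447, 0.0541, 0.2078]
orientation: [-0.19, -2.851, 1.177]
force: [-0.6, -0.6, 1.2]
finger_gap: 0.051
gripper_force: 0.0
[ 0.2514  0.6674  1.5135 -0.7289  1.3806 -0.8849]
turn [ 0.0021 -0.0017 -0.0013] rows 1 per [ 0.0021 -0.0017 -0.0013]
shift cm [ -3.8416 -14.2588  23.86  ] rows 8 per [-0.4802 -1.7824  2.9825]
```

```bash

python3 -m creep '[0.4,-0.5,-1.8,3,0,0,0,0.4,-0.5,-1.8,3,0,0,0,0.4,-0.5,-1.8,3,0,0,0,0.4,-0.5,-1.8,3,0,0,0,0.4,-0.5,-1.8,3,0,0,0,0.4,-0.5,-1.8,3,0,0,0,0.4,-0.4,-1.7,3,0,0,0,0.4,-0.4,-1.7,3,0,0,0]' >/dev/null
python3 -m creep '[0.4,0,0,0,0,0,0,0.4,0,0,0,0,0,0,0.4,0,0,0,0,0,0]'
python3 -c "
from h import *
print(sensors.sense()['q'])
C0=np.array([.5393,-.2812,.0763]); plan(C0-.09*s_,-n_,s_); plan(C0)
im,T=snap('wrist','w6')
for p in (C0-.038*s_+.014*n_,C0-.038*s_-.014*n_): print(proj('wrist',p,T))
cv2.imwrite('pics/c6.png',np.hstack([im[100:400,120:520]]))"
```

```text
t: 8.32
position: [0.5461, -0.221, 0.1392]
orientation: [-0.195, -2.85, 1.179]
force: [0.3, -0.6, -0.7]
finger_gap: 0.0509
gripper_force: 0.0
[-0.2176  0.7184  1.6916 -1.0227  0.9698 -0.9386]
turn [ 0.0011 -0.0033 -0.0041] rows 1 per [ 0.0011 -0.0033 -0.0041]
shift cm [-0.1088  0.1612 -0.2712] rows 1 per [-0.1088  0.1612 -0.2712]
shift cm [-0.1366  0.1525  8.7283] rows 3 per [-0.0455  0.0508  2.9094]
(np.float64(295.49649938079466), np.float64(226.43624039934878))
(np.float64(337.66414819197615), np.float64(226.2178471503066))
```

View pics/c6.png

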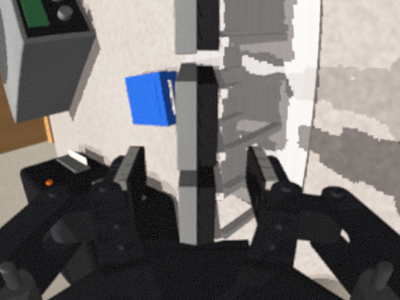

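The middle case's free end sits between the fingers, its edge at columns 298–340 against a predicted 295–338. That is about 1.5 mm off, so I'll advance with a small y correction and pinch.

```bash

python3 -m creep '[0.4,-0.1,0.3,2.2,0,0,0,0.4,0,0,2.2,0,0,0,0.4,0,0,2.2,0,0,0,0.4,0,0,2.1,0,0,0,0.4,0,0,0,0,0,0,0.4,0,0,0,0,0,0]'
python3 -m creep '[0.6,0,0,0,0,0,0,0.7,0,0,0,0,0,0,0.8,0,0,0,0,0,0,1,0,0,0,0,0,0,1,0,0,0,0,0,0,1,0,0,0,0,0,0,1,0,0,0,0,0,0]' 50
python3 -c "
from h import *
C0=np.array([.5393,-.2812,.0763]); plan(C0)"
```

```text
t: 8.87
position: [0.5386, -0.2787, 0.0749]
orientation: [-0.189, -2.849, 1.178]
force: [-0.4, 0.4, 0.9]
finger_gap: 0.0513
gripper_force: 0.0
t: 9.45
position: [0.5394, -0.2799, 0.0785]
orientation: [-0.19, -2.847, 1.187]
force: [0.1, -1.0, 5.5]
finger_gap: 0.0265
gripper_force: 50.0
shift cm [-0.0048  0.0607  0.2505] rows 1 per [-0.0048  0.0607  0.2505]
```

```bash

python3 -m creep '[1,0,-0.7,-0.7,0,0,0,1,0,-1.4,-1.4,0,0,0,1,0,-2.1,-2.1,0,0,0,1,0,-2.1,-2.1,0,0,0,1,0,-2.1,-2.1,0,0,0,1,0,-2.1,-2.1,0,0,0,1,0,0,0,0,0,0,1,0,0,0,0,0,0.06]'
python3 -m creep '[1,0,0,0,0,0,0.12,1,0,0,0,0,0,0.12,1,0,0,0,0,0,0.12,1,0,0,0,0,0,0.12,1,0,0,0,0,0,0.12,1,0,0,0,0,0,0.12,1,0,0,0,0,0,0.12,1,0,0,0,0,0,0.12]' >/dev/null
python3 -m creep '[1,0,0,0,0,0,0.12,1,0,0,0,0,0,0.12,1,0,0,0,0,0,0.12,1,0,0,0,0,0,0.12,1,0,0,0,0,0,0.12,1,0,0,0,0,0,0.12,1,0,0,0,0,0,0.12,1,0,0,0,0,0,0.12]' >/dev/null
python3 -m creep '[1,0,0,0,0,0,0.12,1,0,0,0,0,0,0.12,1,0,0,0,0,0,0.12,1,0,0,0,0,0,0.12,1,0,0,0,0,0,0.12,1,0,0,0,0,0,0.12,1,0,0,0,0,0,0.12,1,0,0,0,0,0,0.12]' >/dev/null
python3 -m creep '[1,0,0,0,0,0,0.12,1,0,0,0,0,0,0.06,1,0,0,0,0,0,0]' 
cat >> h.py <<'E'
Pc=np.array([.6065,-.0066,.040]); dr=np.array([-.052,-.9986,0]); nr=(dr+up)/2**.5; sr=(dr-up)/2**.5; rr=np.cross(up,dr)
E
python3 -c "
from h import *
print(sensors.sense()['q'],sensors.sense()['finger_gap'])
tg=Pc-.0405*sr+.014*nr; print(tg); plan(tg+.08*up,nr,sr); im=optics.snapshot('side'); cv2.imwrite('pics/s7.png',cv2.resize(im[120:320,240:440],(600,600)))"
```

```text
t: 10.12
position: [0.5399, -0.2788, 0.2267]
orientation: [-0.281, -2.868, 1.192]
force: [0.1, 0.3, -1.8]
finger_gap: 0.0265
gripper_force: 50.4
t: 12.37
position: [0.5385, -0.2785, 0.2234]
orientation: [2.356, -0.131, -0.077]
force: [-0.0, -0.6, -1.9]
finger_gap: 0.026
gripper_force: 50.3
[-0.3204  0.5815  1.6561 -0.969   0.9998  1.9551] 0.025988415276857097
[0.6075 0.0121 0.0785]
turn [-0.0027  0.0586 -0.0351] rows 1 per [-0.0027  0.0586 -0.0351]
shift cm [  5.3793 -25.3633 -16.1911] rows 8 per [ 0.6724 -3.1704 -2.0239]
```

View pics/s7.png

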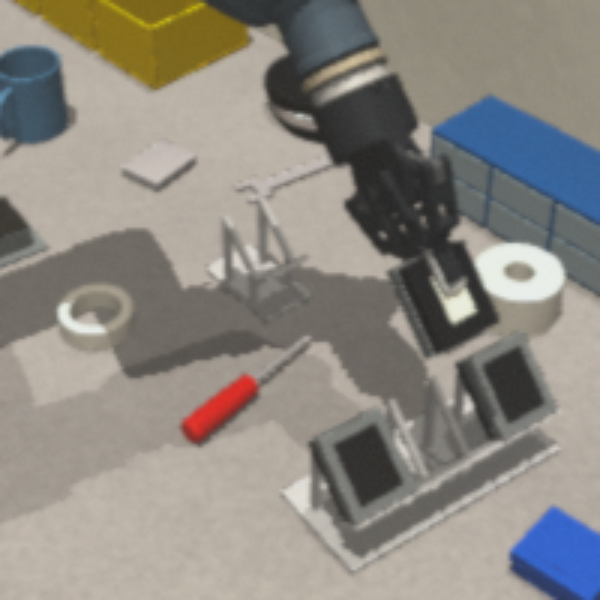

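The side view shows the case turned over and shut (base label facing out at 455,300), the two others untouched in the rack, and the rest free. Next I'll bring it over the rest.

```bash

python3 -m creep '[1,0,0,0,0,0.059,-0.035,1,0.7,-3.2,-2,0,0,0,1,0.7,-3.2,-2,0,0,0,1,0.7,-3.2,-2,0,0,0,1,0.7,-3.2,-2,0,0,0,1,0.7,-3.2,-2,0,0,0,1,0.7,-3.2,-2,0,0,0,1,0.6,-3.1,-2,0,0,0]' >/dev/null
python3 -m creep '[1,0.6,-3.1,-2,0,0,0,1,0,0,0,0,0,0,1,0,0,0,0,0,0,1,0,0,0,0,0,0]'
python3 -c "
from h import *
tg=Pc-.0405*sr+.014*nr; plan(tg+.08*up,nr,sr); plan(tg); print(sensors.sense()['q']); im,T=snap('wrist','w8'); s=optics.snapshot('scene'); cv2.imwrite('pics/c8.png',np.hstack([im[60:400,150:490],cv2.resize(s[110:270,250:410],(340,340))]))"
```

```text
t: 13.42
position: [0.6074, 0.0101, 0.1573]
orientation: [2.357, -0.059, -0.027]
force: [-0.4, -0.2, -1.2]
finger_gap: 0.0265
gripper_force: 50.4
turn [-0.001   0.0003  0.0024] rows 1 per [-0.001   0.0003  0.0024]
shift cm [ 0.0016 -0.0551 -0.2272] rows 1 per [ 0.0016 -0.0551 -0.2272]
shift cm [ 0.0169 -5.7063  5.4355] rows 2 per [ 0.0085 -2.8532  2.7177]
[ 0.171   0.766   1.4662 -0.8108  1.2543  2.1952]
```

View pics/c8.png

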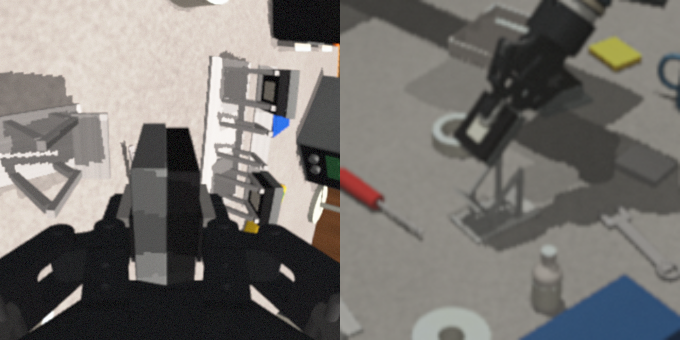

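The case hangs shut over the empty rest, aligned with it. I'll lower it.

```bash

python3 -m creep '[1,0,-1.8,1.7,0,0,0,1,0,-1.8,1.7,0,0,0,1,0,-1.7,1.6,0,0,0,1,0,0,0,0,0,0,1,0,0,0,0,0,0]'
python3 -m creep '[1,0,-0.2,0.1,0,0,0,1,0,-0.1,0.1,0,0,0,1,0,0,0,0,0,0,1,0,0,0,0,0,0]'
python3 -c "
from h import *
tg=Pc-.0405*sr+.014*nr; plan(tg)"
```

```text
t: 13.93
position: [0.6071, 0.0106, 0.0842]
orientation: [2.356, -0.062, -0.03]
force: [0.1, -0.4, -0.2]
finger_gap: 0.0262
gripper_force: 50.4
t: 14.27
position: [0.6081, 0.0126, 0.0819]
orientation: [2.357, -0.062, -0.025]
force: [1.0, -0.7, -1.6]
finger_gap: 0.0262
gripper_force: 50.4
shift cm [-0.0589 -0.2001  0.2709] rows 1 per [-0.0589 -0.2001  0.2709]
```

```bash

python3 -m creep '[1,0,-0.1,0.1,0,0,0,1,0,-0.1,0.1,0,0,0,1,0,0,0,0,0,0,1,0,0,0,0,0,0]'
python3 -m creep '[1,0,-0.1,0.1,0,0,0,1,0,0,0.1,0,0,0,1,0,0,0,0,0,0,1,0,0,0,0,0,0]'
```

```text
t: 14.6
position: [0.608, 0.0124, 0.0789]
orientation: [2.355, -0.061, -0.026]
force: [0.8, -1.9, 1.1]
finger_gap: 0.0264
gripper_force: 50.3
t: 14.93
position: [0.6081, 0.0122, 0.0785]
orientation: [2.354, -0.062, -0.024]
force: [-1.1, 2.1, 9.1]
finger_gap: 0.0265
gripper_force: 51.0
```

```bash

python3 -m creep '[0.7,0,0,0,0,0,0,0.6,0,0,0,0,0,0,0.45,0,0,0,0,0,0,0.45,0,0,0,0,0,0,0.45,0,0,-1,0,0,0,0.45,0,0,-3,0,0,0,0.45,0,0,-4,0,0,0,0.45,0,0,-4,0,0,0]' 40
python3 -m creep '[0.3,0,1.5,-3,0,0,0,0,0,2,-3,0,0,0,0,0,0,0,0,0,0,0,0,0,0,0,0,0]' | head -2
python3 - <<'E'
from h import *
g=Pc-.038*sr-.012*nr; print(g, sensors.sense()['q'])
plan(g+.10*nr,rr,-nr)
im,T=snap('wrist','w9'); s=optics.snapshot('scene'); d=optics.snapshot('side'); cv2.imwrite('pics/c9.png',np.hstack([cv2.resize(d[150:250,280:380],(340,340)),cv2.resize(s[150:250,270:370],(340,340))]))
E
```

```text
t: 15.6
position: [0.6115, 0.0974, 0.1613]
orientation: [2.357, -0.061, -0.03]
force: [1.4, -0.5, -0.5]
finger_gap: 0.0471
gripper_force: 0.0
t: 15.93
position: [0.6144, 0.1161, 0.2311]
[0.6083 0.0287 0.0584] [ 0.3215  0.7262  1.2913 -0.7201  1.4916  2.1433]
turn [ 1.2104  1.2013 -1.2095] rows 18 per [ 0.0672  0.0667 -0.0672]
shift cm [-18.4002  -0.1475  -3.979 ] rows 5 per [-3.68   -0.0295 -0.7958]
```

View pics/c9.png

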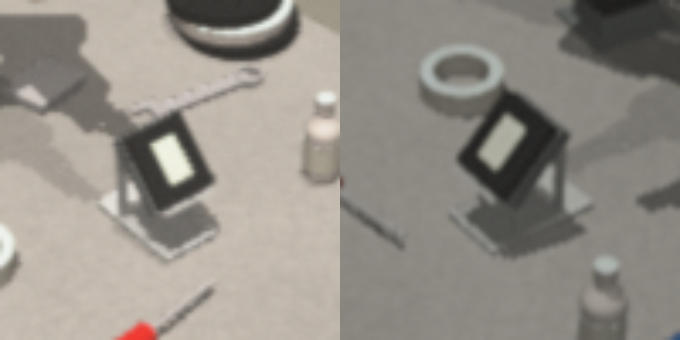

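The case stands shut in the rest, label outward at (170,158) left and (500,140) right. I'll turn the tool for the side grip.

```bash

python3 -m creep '[0,0,0,0,0.067,0.067,-0.067,0,0,0,0,0.067,0.067,-0.067,0,0,0,0,0.067,0.067,-0.067,0,0,0,0,0.067,0.067,-0.067,0,0,0,0,0.067,0.067,-0.067,0,0,0,0,0.067,0.067,-0.067,0,0,0,0,0.067,0.067,-0.067,0,0,0,0,0.067,0.067,-0.067]' >/dev/null
python3 -m creep '[0,0,0,0,0.067,0.067,-0.067,0,0,0,0,0.067,0.067,-0.067,0,0,0,0,0.067,0.067,-0.067,0,0,0,0,0.067,0.067,-0.067,0,0,0,0,0.067,0.067,-0.067,0,0,0,0,0.067,0.067,-0.067,0,0,0,0,0.067,0.067,-0.067,0,0,0,0,0.067,0.067,-0.067]' >/dev/null
python3 -m creep '[0,0,0,0,0.067,0.067,-0.067,0,0,0,0,0.067,0.067,-0.067,0,0,0,0,0,0,0,0,0,0,0,0,0,0]'
python3 - <<'E'
from h import *
g=Pc-.038*sr-.012*nr; print(g, sensors.sense()['q'])
plan(g+.10*nr,rr,-nr)
E
```

```text
t: 17.75
position: [0.6103, 0.1132, 0.2231]
orientation: [-2.027, -1.648, -0.702]
force: [0.7, -0.6, 0.5]
finger_gap: 0.0852
gripper_force: 0.0
[0.6083 0.0287 0.0584] [-0.3136  0.5635  1.6155  0.7377  1.1852 -0.4746]
turn [ 0.0876  0.1042 -0.1205] rows 2 per [ 0.0438  0.0521 -0.0602]
shift cm [-17.6198   0.2393  -4.3216] rows 5 per [-3.524   0.0479 -0.8643]
```

```bash

python3 -m creep '[0,0,0,0,0.044,0.052,-0.06,0,0,0,0,0.044,0.052,-0.06,0,-3.5,0,-1.5,0,0,0,0,-3.5,0,-1.4,0,0,0,0,-3.5,0,-1.4,0,0,0,0,-3.5,0.1,0,0,0,0,0,-3.5,0.1,0,0,0,0,0,0,0,0,0,0,0]' >/dev/null
python3 -m creep '[0,0,0,0,0,0,0,0,0,0,0,0,0,0]'
python3 - <<'E'
from h import *
g=Pc-.038*sr-.012*nr; print(g, sensors.sense()['q'])
plan(g+.10*nr,rr,-nr);plan(g)
im,T=snap('wrist','w10')
lab=cv2.cvtColor(im,6); pb=Pc-.038*sr+.028*nr; u=proj('wrist',pb,T); print('pred label',u)
x,y=int(u[0]),int(u[1]); c=im[y-100:y+100,x-130:x+130]; cv2.imwrite('pics/c10.png',cv2.resize(c,None,fx=2,fy=2))
m=(cv2.inRange(im[y-35:y+35,x-35:x+35],(150,150,150),(255,255,255))>0); ys,xs=np.nonzero(m); print(len(xs),xs.mean()+x-35,ys.mean()+y-35)
o,d=ray('wrist',(xs.mean()+x-35,ys.mean()+y-35),T); t=((pb-o)@nr)/(d@nr); e=o+t*d-pb; print('label off: along rr, down slope mm',e@rr*1e3,e@sr*1e3)
E
```

```text
t: 18.58
position: [0.6052, -0.038, 0.1326]
orientation: [-1.807, -1.725, -0.752]
force: [0.2, -0.3, -0.2]
finger_gap: 0.0856
gripper_force: 0.0
[0.6083 0.0287 0.0584] [-0.5679  0.7904  1.5078  0.6799  1.3609 -0.8493]
turn [-0.0012 -0.0007  0.0054] rows 1 per [-0.0012 -0.0007  0.0054]
shift cm [-0.5209 -0.0332 -0.0287] rows 1 per [-0.5209 -0.0332 -0.0287]
shift cm [-0.5281 -0.0237  9.9707] rows 3 per [-0.176  -0.0079  3.3236]
pred label (np.float64(313.9998318221714), np.float64(227.82013699369043))
909 315.84598459845984 223.64026402640263
label off: along rr, down slope mm 1.2668259669998614 -3.1183413918247753
```

View pics/c10.png

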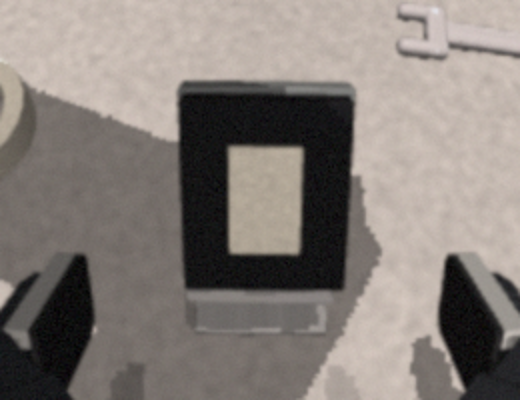

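The base with its label stands square between the fingers, with label centre at (265,200) in the crop. I'll advance and grip the sides.

```bash

python3 -m creep '[0,-0.4,0.1,2,0,0,0,0,0,0,2.5,0,0,0,0,0,0,2.5,0,0,0,0,0,0,2,0,0,0,0,0,0,1,0,0,0,0,0,0,0,0,0,0,0,0,0,0,0,0,0]'
python3 -m creep '[0.1,0,0,0,0,0,0,0.15,0,0,0,0,0,0,0.2,0,0,0,0,0,0,0.25,0,0,0,0,0,0,0.3,0,0,0,0,0,0,0.4,0,0,0,0,0,0,0.5,0,0,0,0,0,0,0.5,0,0,0,0,0,0]' 40
python3 - <<'E'
from h import *
g=Pc-.038*sr-.012*nr;plan(g,rr,-nr)
s=optics.snapshot('scene'); d=optics.snapshot('side'); cv2.imwrite('pics/c11.png',np.hstack([cv2.resize(d[130:250,270:390],(340,340)),cv2.resize(s[130:250,260:380],(340,340))]))
E
```

```text
t: 19.22
position: [0.6105, 0.0291, 0.0594]
orientation: [-1.806, -1.728, -0.753]
force: [0.3, 0.1, 0.3]
finger_gap: 0.0854
gripper_force: 0.0
t: 19.88
position: [0.6104, 0.0271, 0.0594]
orientation: [-1.808, -1.726, -0.754]
force: [-2.3, -4.4, 5.9]
finger_gap: 0.0632
gripper_force: 45.3
turn [ 0.0008 -0.0002  0.0062] rows 1 per [ 0.0008 -0.0002  0.0062]
shift cm [ 0.0354 -0.2147  0.1771] rows 1 per [ 0.0354 -0.2147  0.1771]
```

```bash

python3 -m creep '[0.5,0.7,0,-0.7,0,0,0,0.5,1.4,0,-1.4,0,0,0,0.5,2.1,0,-2.1,0,0,0,0.5,2.1,0,-2.1,0,0,0,0.5,2.1,0,-2.1,0,0,0,0.5,1.4,0,-1.4,0,0,0,0.5,0,0,0,0,0,0,0.5,0,0,0,0,0,0]'
cat >> h.py <<'E'
Bk=np.array([.450,.275,.030]); bx=np.array([.156,.988,0]); by=np.array([.988,-.156,0])
E
python3 - <<'E'
from h import *
T=np.load('pics/w10.npy'); im=cv2.imread('pics/w10.png'); g=cv2.cvtColor(im,6)
q=quad(g<60,(314-35,228)); print(q)
pb=Pc-.038*sr+.028*nr
X=[]
for p in q: o,d=ray('wrist',p,T); X.append(o+d*((pb-o)@nr)/(d@nr))
X=np.array(X); print('size',[np.linalg.norm(X[i]-X[(i+1)%4])*1e3 for i in range(4)]); e=X.mean(0)-pb; print('base ctr off rr,s mm',e@rr*1e3,e@sr*1e3); v=X[1]-X[0]+X[2]-X[3]; print('yaw',np.degrees(np.arctan2(v@sr,v@rr)))
plan(Bk+.06*up,by,-up); print(sensors.sense()['q'])
E
```

```text
t: 20.65
position: [0.61, 0.0279, 0.1979]
orientation: [-1.808, -1.729, -0.754]
force: [0.3, 1.3, -1.5]
finger_gap: 0.063
gripper_force: 44.4
[[272.2367 171.8334]
 [358.9028 175.7822]
 [354.2217 271.    ]
 [274.9009 271.    ]]
size [np.float64(57.810302192239696), np.float64(71.66335171286576), np.float64(58.96274417517842), np.float64(74.40555045471453)]
base ctr off rr,s mm 0.7198593949711123 -1.829391433954572
yaw 0.947868447275328
turn [-0.0362 -0.7831  0.106 ] rows 7 per [-0.0052 -0.1119  0.0151]
shift cm [ 21.9115 -19.6594  10.7935] rows 8 per [ 2.7389 -2.4574  1.3492]
[-0.4723  0.6767  1.5303  0.717   1.3791 -0.7342]
```

View pics/c11.png

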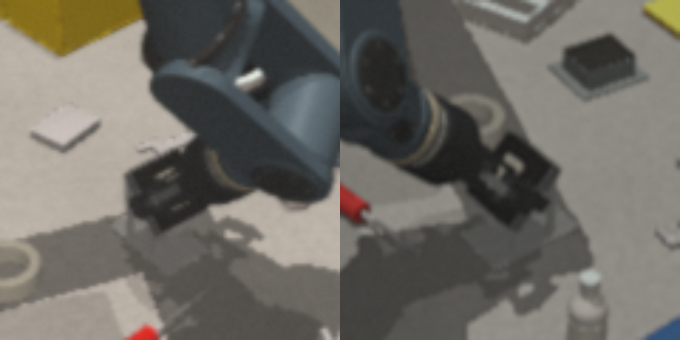

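The case is held by its sides, and both crops show no disturbance. I'm turning level and going over the block.

```bash

python3 -m creep '[0.5,0,0,0,-0.005,-0.112,0.015,0.5,0,0,0,-0.005,-0.112,0.015,0.5,0,0,0,-0.005,-0.112,0.015,0.5,0,0,0,-0.005,-0.112,0.015,0.5,0,0,0,-0.005,-0.112,0.015,0.5,0,0,0,-0.005,-0.112,0.015,0.5,0,0,0,-0.005,-0.112,0.015,0.5,0,0,0,0,0,0]' >/dev/null
python3 -m creep '[0.5,2.8,-2.5,0.5,0,0,0,0.5,2.8,-2.5,0.5,0,0,0,0.5,2.8,-2.5,0.5,0,0,0,0.5,2.8,-2.5,0.5,0,0,0,0.5,2.8,-2.5,0.5,0,0,0,0.5,2.8,-2.5,0.5,0,0,0,0.5,2.7,-2.5,0.5,0,0,0,0.5,2.7,-2.4,0.5,0,0,0]'
python3 -m creep '[0.5,0,0,0,0,0,0,0.5,0,0,0,0,0,0,0.5,0,0,0,0,0,0]'
python3 - <<'E'
from h import *
plan(Bk-.0015*bx+.05*up,by,-up); print(sensors.sense()['q'])
E
```

```text
t: 21.98
position: [0.4449, 0.2787, 0.1561]
orientation: [-2.383, -2.037, 0.008]
force: [0.5, 0.4, -2.3]
finger_gap: 0.0632
gripper_force: 44.4
t: 22.23
position: [0.4471, 0.2777, 0.157]
orientation: [-2.383, -2.04, 0.005]
force: [-0.0, 0.1, -2.0]
finger_gap: 0.0631
gripper_force: 44.4
turn [-0.0056 -0.0006  0.0016] rows 1 per [-0.0056 -0.0006  0.0016]
shift cm [-0.3692  0.327   7.6965] rows 2 per [-0.1846  0.1635  3.8483]
[0.3414 0.5034 1.7499 0.0041 0.8929 0.4939]
```

```bash

python3 -m creep '[0.5,-0.35,0.3,3,-0.006,0,0,0.5,0,0,3,0,0,0,0.5,0,0,3,0,0,0,0.5,0,0,2,0,0,0,0.5,0,0,1,0,0,0,0.5,0,0,0,0,0,0,0.5,0,0,0,0,0,0]'
python3 -c "
from h import *
plan(Bk-.0015*bx-.0102*up,by,-up)"
python3 -m creep '[0.5,0,0,0.3,0,0,0,0.5,0,0,0.3,0,0,0,0.5,0,0,0,0,0,0,0.5,0,0,0,0,0,0]'
```

```text
t: 22.82
position: [0.4507, 0.2736, 0.0378]
orientation: [2.388, 2.04, 0.003]
force: [0.0, -0.2, -1.4]
finger_gap: 0.063
gripper_force: 46.2
turn [ 0.0021 -0.0009 -0.0005] rows 1 per [ 0.0021 -0.0009 -0.0005]
shift cm [-0.0205 -0.0886  1.8017] rows 1 per [-0.0205 -0.0886  1.8017]
t: 23.15
position: [0.4501, 0.2747, 0.0327]
orientation: [2.385, 2.042, 0.006]
force: [-0.1, -0.4, -1.2]
finger_gap: 0.0628
gripper_force: 46.2
```

```bash

python3 -m creep '[0.5,0,0,0.3,0,0,0,0.5,0,0,0.3,0,0,0,0.5,0,0,0.2,0,0,0,0.5,0,0,0,0,0,0,0.5,0,0,0,0,0,0]'
python3 -m creep '[0.5,0,0,0.2,0,0,0,0.5,0,0,0,0,0,0]'
python3 -m creep '[0.5,0,0,0.15,0,0,0,0.5,0,0,0,0,0,0]'
python3 -c "
from h import *
plan(Bk-.0015*bx-.0102*up,by,-up)"
```

```text
t: 23.57
position: [0.4496, 0.2745, 0.0237]
orientation: [2.386, 2.042, 0.003]
force: [0.1, 0.2, -2.3]
finger_gap: 0.0627
gripper_force: 46.2
t: 23.73
position: [0.4497, 0.2744, 0.0217]
orientation: [2.386, 2.042, 0.003]
force: [1.0, 1.0, -1.2]
finger_gap: 0.0633
gripper_force: 46.2
t: 23.9
position: [0.4497, 0.2744, 0.0202]
orientation: [2.386, 2.042, 0.003]
force: [-0.0, -0.3, -1.2]
finger_gap: 0.0631
gripper_force: 46.2
turn [ 0.0021 -0.0007  0.0014] rows 1 per [ 0.0021 -0.0007  0.0014]
shift cm [-0.0864  0.0194  0.0427] rows 1 per [-0.0864  0.0194  0.0427]
```

```bash

python3 -m creep '[0.5,-0.08,0,0.1,0,0,0,0.5,0,0,0,0,0,0]' | sed -n '2p;4p'
python3 -m creep '[0.5,0,0,0.1,0,0,0,0.5,0,0,0,0,0,0]' | sed -n '2p;4p'
python3 -m creep '[0.5,0,0,0.1,0,0,0,0.5,0,0,0,0,0,0]' | sed -n '2p;4p'
```

```text
position: [0.4499, 0.274, 0.0199]
force: [-1.2, 1.3, 2.1]
position: [0.4499, 0.274, 0.0198]
force: [-2.0, 0.7, 10.2]
position: [0.4499, 0.274, 0.0198]
force: [-2.9, -0.2, 17.7]
```

```bash

python3 -m creep '[0.5,0,0,-0.2,0,0,0,0.2,0,0,0,0,0,0,0.1,0,0,0,0,0,0,0,0,0,0,0,0,0,0,0,0,0,0,0,0,0,0,0,-1,0,0,0,0,0,0,-3,0,0,0,0,0,0,-4,0,0,0]' 
python3 -m creep '[0,0,0,-4,0,0,0,0,0,0,-4,0,0,0,0,0,0,-2,0,0,0,0,0,0,0,0,0,0,0,0,0,0,0,0,0]' | head -2
cat >> h.py <<'E'
def top(k,z,guess=(.45,.275),th=(40,50,60),save=True):
    """centre, sizes, yaw of the dark base on the pile with its face at height z"""
    im,T=snap('wrist',k); g=cv2.cvtColor(im,6); m0=proj('wrist',(*guess,z),T)
    c=np.array(guess); s=c+.021*by[:2]/1; u=proj('wrist',(*(c+.024*by[:2]),z),T); print('grey',g[int(u[1]),int(u[0])],'label',g[int(m0[1]),int(m0[0])])
    for t in th:
        q=quad(g<t,u)
        if q is None: print(t,None); continue
        w=np.array([onz('wrist',p,z,T)[:2] for p in q]); v=w[1]-w[0]+w[2]-w[3]
        print(t,'ctr',w.mean(0),'size',[round(float(np.linalg.norm(w[i]-w[(i+1)%4]))*1e3,1) for i in range(4)],'yaw',round(np.degrees(np.arctan2(v[1],v[0])),2))
E
python3 - <<'E'
from h import *
top('p1',.058)
im=cv2.imread('pics/p1.png');T=np.load('pics/p1.npy');u=proj('wrist',(.45,.275,.058),T);x,y=int(u[0]),int(u[1]);cv2.imwrite('pics/cp1.png',cv2.resize(im[y-70:y+70,x-90:x+90],None,fx=4,fy=4)); print(x,y)
E
```

```text
t: 25.07
position: [0.4473, 0.2727, 0.0981]
orientation: [-2.386, -2.041, 0.007]
force: [0.4, 0.3, 0.9]
finger_gap: 0.0852
gripper_force: 0.0
t: 25.48
position: [0.4497, 0.2738, 0.2012]
grey 17 label 122
40 ctr [0.451  0.2764] size [58.4, 70.9, 58.9, 70.8] yaw -8.99
50 ctr [0.4511 0.2764] size [58.6, 70.9, 59.5, 70.9] yaw -8.98
60 ctr [0.4502 0.2779] size [58.6, 75.7, 61.0, 75.7] yaw -9.0
314 190
```

View pics/cp1.png

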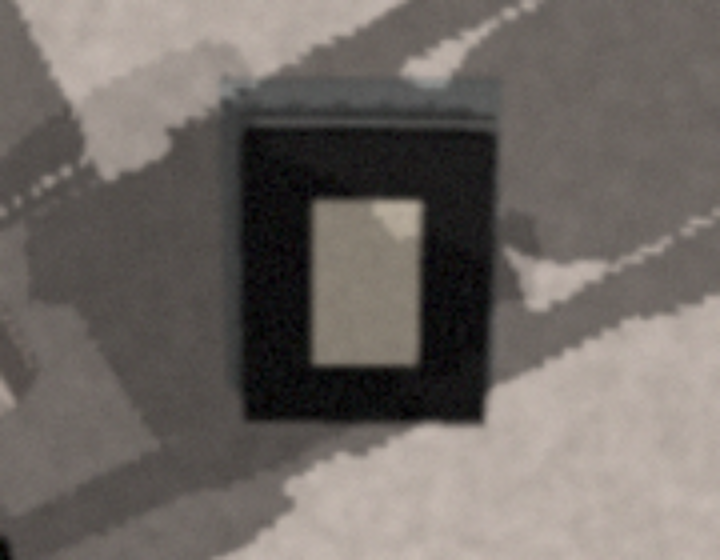

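The case lies square and shut on the block: base at (245–495, 128–420) in the crop, centre (0.451, 0.276), yaw −9.0°, against the block's (0.450, 0.275), −9°. Next is the left case.

```bash
cat >> h.py <<'E'
HM=np.array([.5394,-.2799,.0785]); HL=HM-.08*ry; HR=HM+.08*ry
E
python3 - <<'E'
from h import *
print(HL,HR); plan(HL-.09*s_,-n_,s_)
E
```

```text
[ 0.4601 -0.2695  0.0785] [ 0.6187 -0.2903  0.0785]
turn [ 0.6108 -0.6222 -1.5056] rows 15 per [ 0.0407 -0.0415 -0.1004]
shift cm [ -8.216  -29.3879  37.5178] rows 13 per [-0.632  -2.2606  2.886 ]
```

```bash

python3 -m creep '[0.4,0,0,-1,0.041,-0.041,-0.1,0.4,0,0,0,0.041,-0.041,-0.1,0.4,0,0,0,0.041,-0.041,-0.1,0.4,0,0,0,0.041,-0.041,-0.1,0.4,0,0,0,0.041,-0.041,-0.1,0.4,0,0,0,0.041,-0.041,-0.1,0.4,0,0,0,0.041,-0.041,-0.1,0.4,0,0,0,0.041,-0.041,-0.1]' >/dev/null
python3 -m creep '[0.4,0,0,0,0.041,-0.041,-0.1,0.4,0,0,0,0.041,-0.041,-0.1,0.4,0,0,0,0.041,-0.041,-0.1,0.4,0,0,0,0.041,-0.041,-0.1,0.4,0,0,0,0.041,-0.041,-0.1,0.4,0,0,0,0.041,-0.041,-0.1,0.4,0,0,0,0.041,-0.041,-0.1,0.4,0,0,0,0,0,0]' |sed -n 2,3p
python3 -c "
from h import *
print(sensors.sense()['q']);plan(HL-.09*s_,-n_,s_)"
```

```text
position: [0.4466, 0.2738, 0.206]
orientation: [-0.185, -2.837, 1.181]
[ 0.6261  0.7276  1.3799 -0.5347  1.6368 -0.6809]
turn [-0.0042 -0.0111  0.0053] rows 1 per [-0.0042 -0.0111  0.0053]
shift cm [ -8.4272 -28.941   37.9757] rows 13 per [-0.6482 -2.2262  2.9212]
```

```bash

python3 -m creep '[0.4,-0.65,-2.3,2.9,-0.004,-0.011,0.005,0.4,-0.65,-2.3,2.9,0,0,0,0.4,-0.65,-2.3,2.9,0,0,0,0.4,-0.65,-2.3,2.9,0,0,0,0.4,-0.65,-2.3,2.9,0,0,0,0.4,-0.65,-2.3,2.9,0,0,0,0.4,-0.65,-2.3,2.9,0,0,0,0.4,-0.65,-2.3,2.9,0,0,0]' >/dev/null
python3 -m creep '[0.4,-0.65,-2.2,2.9,0,0,0,0.4,-0.65,-2.1,2.9,0,0,0,0.4,-0.65,-2.1,2.9,0,0,0,0.4,-0.65,-2.1,2.9,0,0,0,0.4,0,0,0,0,0,0,0.4,0,0,0,0,0,0,0.4,0,0,0,0,0,0]'
python3 -c "
from h import *
print(sensors.sense()['q']);plan(HL-.09*s_,-n_,s_)"
```

```text
t: 28.12
position: [0.4672, -0.1691, 0.1512]
orientation: [-0.201, -2.857, 1.174]
force: [0.7, -0.1, -0.5]
finger_gap: 0.051
gripper_force: 0.0
[-0.1498  0.6353  1.8871 -1.0507  0.9434 -0.79  ]
turn [ 0.0063 -0.0003 -0.0093] rows 1 per [ 0.0063 -0.0003 -0.0093]
shift cm [-0.6043 -1.9665  3.2416] rows 1 per [-0.6043 -1.9665  3.2416]
```

```bash

python3 -m creep '[0.4,-0.3,-1,1.6,0.006,0,-0.009,0.4,-0.3,-1,1.6,0,0,0,0.4,0,0,0,0,0,0,0.4,0,0,0,0,0,0]' | sed -n 2p
python3 -c "
from h import *
plan(HL)"
```

```text
position: [0.4692, -0.2052, 0.143]
shift cm [ 0.0816 -0.0233  9.1514] rows 3 per [ 0.0272 -0.0078  3.0505]
```

```bash

python3 -m creep '[0.4,0.1,0,2.3,0,0,0,0.4,0,0,2.3,0,0,0,0.4,0,0,2.3,0,0,0,0.4,0,0,2.1,0,0,0,0.4,0,0,0,0,0,0,0.4,0,0,0,0,0,0]'
python3 -m creep '[0.6,0,0,0,0,0,0,0.7,0,0,0,0,0,0,0.8,0,0,0,0,0,0,1,0,0,0,0,0,0,1,0,0,0,0,0,0,1,0,0,0,0,0,0,1,0,0,0,0,0,0]' 50
python3 -c "
from h import *
plan(HL)"
```

```text
t: 28.95
position: [0.4599, -0.2682, 0.0792]
orientation: [-0.183, -2.852, 1.181]
force: [0.3, 0.3, -0.6]
finger_gap: 0.0508
gripper_force: 0.0
t: 29.53
position: [0.4609, -0.2679, 0.0807]
orientation: [-0.182, -2.855, 1.183]
force: [-0.0, 7.2, 5.7]
finger_gap: 0.0263
gripper_force: 50.0
shift cm [0.0661 0.0414 0.2733] rows 1 per [0.0661 0.0414 0.2733]
```

```bash

python3 -m creep '[1,0,-0.7,-0.7,0,0,0,1,0,-1.4,-1.4,0,0,0,1,0,-2.1,-2.1,0,0,0,1,0,-2.1,-2.1,0,0,0,1,0,-2.1,-2.1,0,0,0,1,0,-2.1,-2.1,0,0,0,1,0,0,0,0,0,0,1,0,0,0,0,0,0.06]' | sed -n '2p;4,5p'
python3 -m creep '[1,0,0,0,0,0,0.12,1,0,0,0,0,0,0.12,1,0,0,0,0,0,0.12,1,0,0,0,0,0,0.12,1,0,0,0,0,0,0.12,1,0,0,0,0,0,0.12,1,0,0,0,0,0,0.12,1,0,0,0,0,0,0.12]' >/dev/null
python3 -m creep '[1,0,0,0,0,0,0.12,1,0,0,0,0,0,0.12,1,0,0,0,0,0,0.12,1,0,0,0,0,0,0.12,1,0,0,0,0,0,0.12,1,0,0,0,0,0,0.12,1,0,0,0,0,0,0.12,1,0,0,0,0,0,0.12]' >/dev/null
python3 -m creep '[1,0,0,0,0,0,0.12,1,0,0,0,0,0,0.12,1,0,0,0,0,0,0.12,1,0,0,0,0,0,0.12,1,0,0,0,0,0,0.12,1,0,0,0,0,0,0.12,1,0,0,0,0,0,0.12,1,0,0,0,0,0,0.12]' >/dev/null
python3 -m creep '[1,0,0,0,0,0,0.12,1,0,0,0,0,0,0.06,1,0,0,0,0,0,0]' 
python3 -c "
from h import *
print(sensors.sense()['q'])
tg=Pc-.043*sr+.014*nr; plan(tg+.08*up,nr,sr)"
```

```text
position: [0.4609, -0.2688, 0.2304]
force: [-0.3, 1.0, -1.3]
finger_gap: 0.0265
t: 32.45
position: [0.4596, -0.2685, 0.2274]
orientation: [2.355, -0.127, -0.073]
force: [0.1, -0.3, -2.0]
finger_gap: 0.0264
gripper_force: 49.3
[-0.3522  0.4909  1.8542 -1.0489  0.9189  2.0511]
turn [-0.0011  0.0541 -0.0332] rows 1 per [-0.0011  0.0541 -0.0332]
shift cm [ 13.3134 -25.2263 -15.7353] rows 9 per [ 1.4793 -2.8029 -1.7484]
```

```bash

python3 -m creep '[1,0,0,0,-0.001,0.054,-0.033,1,1.5,-2.8,-1.75,0,0,0,1,1.5,-2.8,-1.75,0,0,0,1,1.5,-2.8,-1.75,0,0,0,1,1.5,-2.8,-1.75,0,0,0,1,1.5,-2.8,-1.75,0,0,0,1,1.5,-2.8,-1.75,0,0,0,1,1.5,-2.8,-1.75,0,0,0]' >/dev/null
python3 -m creep '[1,1.4,-2.8,-1.75,0,0,0,1,1.4,-2.8,-1.7,0,0,0,1,0,0,0,0,0,0,1,0,0,0,0,0,0]' | sed -n '2p;4,5p'
python3 -c "
from h import *
tg=Pc-.043*sr+.014*nr; plan(tg+.08*up,nr,sr);plan(tg)"
```

```text
position: [0.608, 0.0148, 0.1593]
force: [-0.4, -0.3, -1.2]
finger_gap: 0.0261
turn [ 0.0011 -0.0018  0.0046] rows 1 per [ 0.0011 -0.0018  0.0046]
shift cm [-0.0379  0.1389  0.001 ] rows 1 per [-0.0379  0.1389  0.001 ]
shift cm [-0.0231 -5.524   5.6521] rows 2 per [-0.0115 -2.762   2.8261]
```

```bash

python3 -m creep '[1,0,-1.7,1.8,0,0,0,1,0,-1.7,1.8,0,0,0,1,0,-1.7,1.6,0,0,0,1,0,0,0,0,0,0,1,0,0,0,0,0,0]'| sed -n '2p;4p'
python3 -m creep '[1,0,-0.2,0.2,0,0,0,1,0,-0.1,0.1,0,0,0,1,0,0,0,0,0,0]'| sed -n '2p;4p'
python3 -c "
from h import *
tg=Pc-.043*sr+.014*nr; plan(tg)"
python3 -m creep '[1,0,-0.1,0.1,0,0,0,1,0,0,0,0,0,0]'| sed -n '2p;4p'
```

```text
position: [0.6064, 0.0108, 0.0872]
force: [-0.3, -0.5, -0.4]
position: [0.6077, 0.0115, 0.0843]
force: [0.1, 0.7, -1.5]
shift cm [-0.0263 -0.4476  0.1163] rows 1 per [-0.0263 -0.4476  0.1163]
position: [0.608, 0.0119, 0.0828]
force: [-0.4, 0.2, -1.1]
```

```bash

python3 -m creep '[1,0,-0.15,0,0,0,0,1,0,-0.1,0,0,0,0,1,0,0,0,0,0,0]'| sed -n '2p;4p'
python3 -m creep '[1,0,0,0.1,0,0,0,1,0,0,0,0,0,0]'| sed -n '2p;4p'
python3 -m creep '[1,0,-0.1,0.1,0,0,0,1,0,0,0,0,0,0]'| sed -n '2p;4p'
python3 -c "
from h import *
tg=Pc-.043*sr+.014*nr; plan(tg)"
```

```text
position: [0.608, 0.0139, 0.0807]
force: [0.7, 0.1, 0.3]
position: [0.6081, 0.0138, 0.0806]
force: [0.5, 4.6, 2.8]
position: [0.6082, 0.0139, 0.0805]
force: [-0.3, 6.9, 9.1]
shift cm [-0.0637 -0.0118  0.0128] rows 1 per [-0.0637 -0.0118  0.0128]
```

```bash

python3 -m creep '[0.7,0,0,0,0,0,0,0.6,0,0,0,0,0,0,0.45,0,0,0,0,0,0,0.45,0,0,0,0,0,0,0.45,0,0,-1,0,0,0,0.45,0,0,-3,0,0,0,0.45,0,0,-4,0,0,0,0.45,0,0,-4,0,0,0]' 40 | sed -n '2p;4,5p'
python3 -m creep '[0.3,0,1.5,-3,0,0,0,0,0,2,-3,0,0,0,0,0,0,0,0,0,0,0,0,0,0,0,0,0]' | sed -n 2p
python3 -c "
from h import *
g=Pc-.038*sr-.012*nr; plan(g+.10*nr,rr,-nr)"
python3 -m creep '[0,0,0,0,0.067,0.067,-0.067,0,0,0,0,0.067,0.067,-0.067,0,0,0,0,0.067,0.067,-0.067,0,0,0,0,0.067,0.067,-0.067,0,0,0,0,0.067,0.067,-0.067,0,0,0,0,0.067,0.067,-0.067,0,0,0,0,0.067,0.067,-0.067,0,0,0,0,0.067,0.067,-0.067]' >/dev/null
python3 -m creep '[0,0,0,0,0.067,0.067,-0.067,0,0,0,0,0.067,0.067,-0.067,0,0,0,0,0.067,0.067,-0.067,0,0,0,0,0.067,0.067,-0.067,0,0,0,0,0.067,0.067,-0.067,0,0,0,0,0.067,0.067,-0.067,0,0,0,0,0.067,0.067,-0.067,0,0,0,0,0.067,0.067,-0.067]' >/dev/null
python3 -m creep '[0,0,0,0,0.067,0.067,-0.067,0,0,0,0,0.067,0.067,-0.067,0,0,0,0,0.04,0.05,-0.06,0,0,0,0,0.04,0.05,-0.06,0,0,0,0,0,0,0]'
python3 -c "
from h import *
g=Pc-.038*sr-.012*nr; plan(g+.10*nr,rr,-nr)"
```

```text
position: [0.6115, 0.0981, 0.1635]
force: [0.9, 0.2, -0.0]
finger_gap: 0.0468
position: [0.6143, 0.1169, 0.2332]
turn [ 1.2131  1.2027 -1.2082] rows 18 per [ 0.0674  0.0668 -0.0671]
shift cm [-18.6131  -0.1351  -3.8915] rows 5 per [-3.7226 -0.027  -0.7783]
t: 37.62
position: [0.6109, 0.1135, 0.2244]
orientation: [-1.815, -1.726, -0.754]
force: [0.3, -0.2, 0.0]
finger_gap: 0.0853
gripper_force: 0.0
turn [0.0051 0.0036 0.0039] rows 1 per [0.0051 0.0036 0.0039]
shift cm [-17.7396   0.1833  -4.2609] rows 5 per [-3.5479  0.0367 -0.8522]
```

```bash
cat >> h.py <<'E'
def inrest(k):
    im,T=snap('wrist',k); g=cv2.cvtColor(im,6); pb=Pc-.038*sr+.028*nr
    u=proj('wrist',pb+.024*rr,T); v=proj('wrist',pb,T); print('grey',g[int(u[1]),int(u[0])],'label',g[int(v[1]),int(v[0])])
    for th in(45,60):
        q=quad(g<th,u)
        if q is None: print(th,None); continue
        X=[]
        for p in q: o,d=ray('wrist',p,T); X.append(o+d*((pb-o)@nr)/(d@nr))
        X=np.array(X); e=X.mean(0)-pb; w=X[1]-X[0]+X[2]-X[3]
        print(th,'size',[round(float(np.linalg.norm(X[i]-X[(i+1)%4])*1e3),1) for i in range(4)],'ctr off rr,s mm',e@rr*1e3,e@sr*1e3,'yaw',np.degrees(np.arctan2(w@sr,w@rr)))
E
python3 -m creep '[0,-3.5,0,-1.5,0,0,0,0,-3.5,0,-1.4,0,0,0,0,-3.5,0,-1.4,0,0,0,0,-3.5,0.1,0,0,0,0,0,-3.5,0.1,0,0,0,0,0,-0.2,0,0,0,0,0,0,0,0,0,0,0,0,0,0,0,0,0,0,0]' |sed -n 2p
python3 - <<'E'
from h import *
g=Pc-.038*sr-.012*nr; plan(g,rr,-nr); inrest('r2')
E
```

```text
position: [0.6052, -0.0393, 0.1336]
turn [0.0058 0.0039 0.0068] rows 1 per [0.0058 0.0039 0.0068]
shift cm [-0.5034 -0.0362 10.1373] rows 3 per [-0.1678 -0.0121  3.3791]
grey 16 label 165
45 size [57.7, 71.7, 58.2, 72.9] ctr off rr,s mm 3.089700221052125 -1.7180606812033121 yaw 0.424046450693994
60 size [57.8, 71.9, 59.0, 73.8] ctr off rr,s mm 3.109297570414023 -1.9891343012618905 yaw 0.749314642962353
```

```bash

python3 -m creep '[0,-0.3,0.3,2,0.006,0.004,0.006,0,0,0,2.5,0,0,0,0,0,0,2.5,0,0,0,0,0,0,2,0,0,0,0,0,0,1,0,0,0,0,0,0,0,0,0,0,0,0,0,0,0,0,0]'
python3 -m creep '[0.1,0,0,0,0,0,0,0.15,0,0,0,0,0,0,0.2,0,0,0,0,0,0,0.25,0,0,0,0,0,0,0.3,0,0,0,0,0,0,0.4,0,0,0,0,0,0,0.5,0,0,0,0,0,0,0.5,0,0,0,0,0,0]' 40
python3 - <<'E'
from h import *
g=Pc-.038*sr-.012*nr;plan(g,rr,-nr)
E
python3 -m creep '[0.5,0.7,0,-0.7,0,0,0,0.5,1.4,0,-1.4,0,0,0,0.5,2.1,0,-2.1,0,0,0,0.5,2.1,0,-2.1,0,0,0,0.5,2.1,0,-2.1,0,0,0,0.5,1.4,0,-1.4,0,0,0,0.5,0,0,0,0,0,0,0.5,0,0,0,0,0,0]' | sed -n '2p;4,5p'
python3 - <<'E'
from h import *
plan(np.array([.4505,.2757,.15]),by,-up)
E
```

```text
t: 38.92
position: [0.6127, 0.0288, 0.0615]
orientation: [-1.809, -1.725, -0.751]
force: [1.0, -0.6, -0.4]
finger_gap: 0.0852
gripper_force: 0.0
t: 39.58
position: [0.6126, 0.0269, 0.0615]
orientation: [-1.811, -1.723, -0.752]
force: [-1.9, -4.3, 5.5]
finger_gap: 0.0631
gripper_force: 45.4
turn [0.0015 0.0012 0.0029] rows 1 per [0.0015 0.0012 0.0029]
shift cm [-0.1044 -0.44    0.3344] rows 1 per [-0.1044 -0.44    0.3344]
position: [0.6125, 0.0279, 0.2001]
force: [0.2, -0.4, -2.9]
finger_gap: 0.0633
turn [-0.0368 -0.7817  0.1027] rows 7 per [-0.0053 -0.1117  0.0147]
shift cm [ 21.9511 -19.871    5.0065] rows 8 per [ 2.7439 -2.4839  0.6258]
```

```bash

python3 -m creep '[0.5,0,0,0,-0.005,-0.112,0.015,0.5,0,0,0,-0.005,-0.112,0.015,0.5,0,0,0,-0.005,-0.112,0.015,0.5,0,0,0,-0.005,-0.112,0.015,0.5,0,0,0,-0.005,-0.112,0.015,0.5,0,0,0,-0.005,-0.112,0.015,0.5,0,0,0,-0.005,-0.112,0.015,0.5,0,0,0,0,0,0]' >/dev/null
python3 -m creep '[0.5,2.8,-2.5,0.5,0,0,0,0.5,2.8,-2.5,0.5,0,0,0,0.5,2.8,-2.5,0.5,0,0,0,0.5,2.8,-2.5,0.5,0,0,0,0.5,2.8,-2.5,0.5,0,0,0,0.5,2.8,-2.5,0.5,0,0,0,0.5,2.6,-2.4,0.5,0,0,0,0.5,2.5,-2.4,0.5,0,0,0]' >/dev/null
python3 -m creep '[0.5,0,0,0,0,0,0,0.5,0,0,0,0,0,0,0.5,0,0,0,0,0,0]' | sed -n '2p;4,5p'
python3 - <<'E'
from h import *
tg=np.array([.4505,.2757,0])-.001*bx+.0493*up
plan(tg,by,-up)
E
```

```text
position: [0.4508, 0.2749, 0.1591]
force: [0.6, -0.7, -2.6]
finger_gap: 0.0629
turn [-0.0072  0.0009 -0.0013] rows 1 per [-0.0072  0.0009 -0.0013]
shift cm [-0.0258 -0.0435 10.9809] rows 3 per [-0.0086 -0.0145  3.6603]
```

```bash

python3 -m creep '[0.5,0,0,3,-0.007,0,0,0.5,0,0,3,0,0,0,0.5,0,0,2.5,0,0,0,0.5,0,0,1,0,0,0,0.5,0,0,0,0,0,0,0.5,0,0,0,0,0,0,0.5,0,0,0,0,0,0]' | sed -n '2p;4,5p'
python3 - <<'E'
from h import *
tg=np.array([.4505,.2757,0])-.001*bx+.0493*up
plan(tg,by,-up)
E
```

```text
position: [0.4524, 0.2753, 0.0662]
force: [0.7, -0.4, -1.2]
finger_gap: 0.063
turn [ 0.004  -0.0007 -0.0026] rows 1 per [ 0.004  -0.0007 -0.0026]
shift cm [-0.089  -0.1936  1.6889] rows 1 per [-0.089  -0.1936  1.6889]
```

```bash

python3 -m creep '[0.5,-0.1,-0.15,0.4,0.002,0,0,0.5,0,0,0.4,0,0,0,0.5,0,0,0.4,0,0,0,0.5,0,0,0,0,0,0,0.5,0,0,0,0,0,0]' | sed -n '2p;4,5p'
python3 - <<'E'
from h import *
tg=np.array([.4505,.2757,0])-.001*bx+.0493*up
plan(tg,by,-up)
E
python3 -m creep '[0.5,0,0,0.2,0,0,0,0.5,0,0,0,0,0,0]' | sed -n '2p;4p'
python3 -m creep '[0.5,0,0,0.1,0,0,0,0.5,0,0,0,0,0,0]' | sed -n '2p;4p'
python3 -m creep '[0.5,0,0,0.1,0,0,0,0.5,0,0,0,0,0,0]' | sed -n '2p;4p'
```

```text
position: [0.449, 0.2747, 0.0531]
force: [0.8, -0.3, -1.2]
finger_gap: 0.0635
turn [-0.0004  0.0007 -0.0012] rows 1 per [-0.0004  0.0007 -0.0012]
shift cm [0.0169 0.1294 0.3773] rows 1 per [0.0169 0.1294 0.3773]
position: [0.4492, 0.2748, 0.051]
force: [0.6, -0.3, -1.3]
position: [0.4491, 0.2747, 0.05]
force: [-0.2, 0.5, -1.9]
position: [0.4493, 0.2748, 0.0493]
force: [-0.4, 0.2, 0.5]
```

```bash

python3 -m creep '[0.5,0,0.1,-0.2,0,0,0,0.5,0,0,0,0,0,0,0.5,0,0,0,0,0,0]' | sed -n '2p;4p'
python3 -m creep '[0.5,0,0,0.2,0,0,0,0.5,0,0,0.1,0,0,0,0.5,0,0,0,0,0,0]' | sed -n '2p;4p'
python3 -m creep '[0.5,0,0,-0.1,0,0,0,0.2,0,0,0,0,0,0,0.1,0,0,0,0,0,0,0,0,0,0,0,0,0,0,0,0,0,0,0,0,0,0,0,-1,0,0,0,0,0,0,-3,0,0,0,0,0,0,-4,0,0,0]' | sed -n '2p;4p'
python3 -m creep '[0,0,0,-4,0,0,0,0,0,0,-1,0,0,0,0,0,0,0,0,0,0,0,0,0,0,0,0,0,0,0,0,0,0,0,0]' | head -2
python3 -c "
from h import *
top('p2',.086); plan(HR-.09*s_,-n_,s_)"
```

```text
position: [0.4504, 0.2746, 0.0512]
force: [-0.1, 0.1, -1.6]
position: [0.4504, 0.2746, 0.0492]
force: [0.3, 0.4, 8.5]
position: [0.448, 0.2737, 0.1279]
force: [1.0, 0.4, -0.6]
t: 44.92
position: [0.4489, 0.2741, 0.1779]
grey 14 label 129
40 ctr [0.4513 0.276 ] size [58.7, 71.4, 57.4, 71.7] yaw -8.86
50 ctr [0.4512 0.276 ] size [59.4, 71.7, 58.1, 71.7] yaw -9.01
60 ctr [0.4515 0.2775] size [59.5, 75.3, 58.7, 74.4] yaw -8.63
turn [ 0.6027 -0.6253 -1.5067] rows 15 per [ 0.0402 -0.0417 -0.1004]
shift cm [-24.2123 -31.0078  35.992 ] rows 14 per [-1.7294 -2.2148  2.5709]
```

```bash

python3 -m creep '[0.4,0,0,-3,0.041,-0.041,-0.1,0.4,0,0,0,0.041,-0.041,-0.1,0.4,0,0,0,0.041,-0.041,-0.1,0.4,0,0,0,0.041,-0.041,-0.1,0.4,0,0,0,0.041,-0.041,-0.1,0.4,0,0,0,0.041,-0.041,-0.1,0.4,0,0,0,0.041,-0.041,-0.1,0.4,0,0,0,0.041,-0.041,-0.1]' >/dev/null
python3 -m creep '[0.4,0,0,0,0.041,-0.041,-0.1,0.4,0,0,0,0.041,-0.041,-0.1,0.4,0,0,0,0.041,-0.041,-0.1,0.4,0,0,0,0.041,-0.041,-0.1,0.4,0,0,0,0.041,-0.041,-0.1,0.4,0,0,0,0.041,-0.041,-0.1,0.4,0,0,0,0.041,-0.041,-0.1,0.4,0,0,0,0,0,0]' |sed -n 2,3p
python3 -c "
from h import *
print(sensors.sense()['q']);plan(HR-.09*s_,-n_,s_)"
```

```text
position: [0.4479, 0.275, 0.2057]
orientation: [-0.187, -2.834, 1.181]
[ 0.6256  0.7314  1.3729 -0.5329  1.6425 -0.6825]
turn [-0.0052 -0.0148  0.005 ] rows 1 per [-0.0052 -0.0148  0.005 ]
shift cm [-24.3171 -29.0625  38.047 ] rows 14 per [-1.7369 -2.0759  2.7176]
```

```bash

python3 -m creep '[0.4,-1.75,-2.1,2.7,-0.005,-0.015,0.005,0.4,-1.75,-2.1,2.7,0,0,0,0.4,-1.75,-2.1,2.7,0,0,0,0.4,-1.75,-2.1,2.7,0,0,0,0.4,-1.75,-2.1,2.7,0,0,0,0.4,-1.75,-2.1,2.7,0,0,0,0.4,-1.75,-2.1,2.7,0,0,0,0.4,-1.75,-2.1,2.7,0,0,0]' >/dev/null
python3 -m creep '[0.4,-1.75,-2.1,2.7,0,0,0,0.4,-1.75,-2.1,2.7,0,0,0,0.4,-1.75,-2.1,2.7,0,0,0,0.4,-1.75,-2.1,2.7,0,0,0,0.4,-1.7,-2,2.7,0,0,0,0.4,0,0,0,0,0,0,0.4,0,0,0,0,0,0]'| sed -n '2p'
python3 -c "
from h import *
print(sensors.sense()['q']);plan(HR-.09*s_,-n_,s_)"
```

```text
position: [0.6149, -0.195, 0.1508]
[-0.1554  0.7606  1.5042 -0.9175  1.0861 -1.0431]
turn [ 0.006  -0.0031 -0.0124] rows 1 per [ 0.006  -0.0031 -0.0124]
shift cm [-1.6214 -1.5324  2.7621] rows 1 per [-1.6214 -1.5324  2.7621]
```

```bash

python3 -m creep '[0.4,-0.8,-0.75,1.4,0.006,-0.003,-0.012,0.4,-0.8,-0.75,1.4,0,0,0,0.4,0,0,0,0,0,0,0.4,0,0,0,0,0,0]' | sed -n 2p
python3 -c "
from h import *
plan(HR,-n_,s_)"
```

```text
position: [0.6279, -0.2249, 0.1427]
turn [-0.0007  0.0042  0.0036] rows 1 per [-0.0007  0.0042  0.0036]
shift cm [ 0.0548 -0.1357  9.2151] rows 3 per [ 0.0183 -0.0452  3.0717]
```

```bash

python3 -m creep '[0.4,0.05,-0.1,2.3,0,0,0,0.4,0,0,2.3,0,0,0,0.4,0,0,2.3,0,0,0,0.4,0,0,2.2,0,0,0,0.4,0,0,0,0,0,0,0.4,0,0,0,0,0,0]' | sed -n '2p;4,5p'
python3 -m creep '[0.6,0,0,0,0,0,0,0.7,0,0,0,0,0,0,0.8,0,0,0,0,0,0,1,0,0,0,0,0,0,1,0,0,0,0,0,0,1,0,0,0,0,0,0,1,0,0,0,0,0,0]' 50
python3 -c "
from h import *
plan(HR)"
```

```text
position: [0.6187, -0.2887, 0.079]
force: [0.2, -0.6, -0.3]
finger_gap: 0.051
t: 48.97
position: [0.6208, -0.2881, 0.0816]
orientation: [-0.177, -2.856, 1.187]
force: [0.1, 4.4, 6.2]
finger_gap: 0.0256
gripper_force: 52.0
shift cm [0.1856 0.0452 0.3971] rows 1 per [0.1856 0.0452 0.3971]
```

```bash

python3 -m creep '[1,0,-0.7,-0.7,0,0,0,1,0,-1.4,-1.4,0,0,0,1,0,-2.1,-2.1,0,0,0,1,0,-2.1,-2.1,0,0,0,1,0,-2.1,-2.1,0,0,0,1,0,-2.1,-2.1,0,0,0,1,0,0,0,0,0,0,1,0,0,0,0,0,0.06]' | sed -n '2p;4,5p'
python3 -m creep '[1,0,0,0,0,0,0.12,1,0,0,0,0,0,0.12,1,0,0,0,0,0,0.12,1,0,0,0,0,0,0.12,1,0,0,0,0,0,0.12,1,0,0,0,0,0,0.12,1,0,0,0,0,0,0.12,1,0,0,0,0,0,0.12]' >/dev/null
python3 -m creep '[1,0,0,0,0,0,0.12,1,0,0,0,0,0,0.12,1,0,0,0,0,0,0.12,1,0,0,0,0,0,0.12,1,0,0,0,0,0,0.12,1,0,0,0,0,0,0.12,1,0,0,0,0,0,0.12,1,0,0,0,0,0,0.12]' >/dev/null
python3 -m creep '[1,0,0,0,0,0,0.12,1,0,0,0,0,0,0.12,1,0,0,0,0,0,0.12,1,0,0,0,0,0,0.12,1,0,0,0,0,0,0.12,1,0,0,0,0,0,0.12,1,0,0,0,0,0,0.12,1,0,0,0,0,0,0.12]' >/dev/null
python3 -m creep '[1,0,0,0,0,0,0.12,1,0,0,0,0,0,0.06,1,0,0,0,0,0,0]' 
python3 -c "
from h import *
print(sensors.sense()['q'])
tg=Pc-.0445*sr+.014*nr; plan(tg+.08*up,nr,sr)"
```

```text
position: [0.6203, -0.2889, 0.2311]
force: [0.2, 0.4, -2.5]
finger_gap: 0.0262
t: 51.88
position: [0.6187, -0.2885, 0.2272]
orientation: [2.355, -0.122, -0.072]
force: [-0.2, -0.1, -2.0]
finger_gap: 0.026
gripper_force: 50.9
[-0.2957  0.6661  1.4455 -0.9071  1.0851  1.8488]
turn [-0.0009  0.0519 -0.0301] rows 1 per [-0.0009  0.0519 -0.0301]
shift cm [ -2.686  -26.0416 -16.7316] rows 8 per [-0.3358 -3.2552 -2.0915]
```

```bash

python3 -m creep '[1,0,0,0,-0.001,0.052,-0.03,1,-0.3,-3.25,-2.1,0,0,0,1,-0.3,-3.25,-2.1,0,0,0,1,-0.3,-3.25,-2.1,0,0,0,1,-0.3,-3.25,-2.1,0,0,0,1,-0.3,-3.25,-2.1,0,0,0,1,-0.4,-3.25,-2.1,0,0,0,1,-0.4,-3.25,-2.1,0,0,0]' >/dev/null
python3 -m creep '[1,-0.4,-3.25,-2.1,0,0,0,1,0,0,0,0,0,0,1,0,0,0,0,0,0,1,0,0,0,0,0,0]' | sed -n '2p;4,5p'
python3 -c "
from h import *
tg=Pc-.0445*sr+.014*nr; plan(tg+.08*up,nr,sr);plan(tg)"
```

```text
position: [0.6078, 0.0147, 0.1625]
force: [-0.4, 0.2, -0.2]
finger_gap: 0.0259
turn [ 0.0019 -0.0017  0.0022] rows 1 per [ 0.0019 -0.0017  0.0022]
shift cm [-0.0215 -0.0911  0.0654] rows 1 per [-0.0215 -0.0911  0.0654]
shift cm [-0.0187 -5.7587  5.7113] rows 3 per [-0.0062 -1.9196  1.9038]
```

```bash

python3 -m creep '[1,0,-1.8,1.8,0,0,0,1,0,-1.8,1.8,0,0,0,1,0,-1.7,1.6,0,0,0,1,0,0,0,0,0,0,1,0,0,0,0,0,0]'| sed -n '2p;4p'
python3 -m creep '[1,0,-0.1,0.1,0,0,0,1,0,-0.1,0.1,0,0,0,1,0,0,0,0,0,0]'| sed -n '2p;4p'
python3 -c "
from h import *
tg=Pc-.0445*sr+.014*nr; plan(tg)"
```

```text
position: [0.6076, 0.0134, 0.088]
force: [0.6, 1.3, -0.5]
position: [0.6085, 0.0147, 0.0867]
force: [-0.1, 0.2, -1.4]
shift cm [-0.0871 -0.3908  0.364 ] rows 1 per [-0.0871 -0.3908  0.364 ]
```

```bash

python3 -m creep '[1,0,-0.15,0.1,0,0,0,1,0,-0.1,0.1,0,0,0,1,0,0,0,0,0,0]'| sed -n '2p;4p'
python3 -m creep '[1,0,-0.05,0.1,0,0,0,1,0,0,0,0,0,0]'| sed -n '2p;4p'
python3 -m creep '[1,0,-0.05,0.1,0,0,0,1,0,0,0,0,0,0]'| sed -n '2p;4p'
python3 -c "
from h import *
tg=Pc-.0445*sr+.014*nr; plan(tg)"
```

```text
position: [0.608, 0.0156, 0.0826]
force: [0.1, 0.6, -0.9]
position: [0.6082, 0.0154, 0.082]
force: [0.0, 1.0, 0.5]
position: [0.6083, 0.0154, 0.0818]
force: [-0.5, 4.4, 5.4]
shift cm [-0.0671  0.001   0.0676] rows 1 per [-0.0671  0.001   0.0676]
```

Contact again. I'll release, retreat and turn for the side grip.

```bash

python3 -m creep '[0.7,0,0,0.05,0,0,0,0.6,0,0,0,0,0,0,0.45,0,0,0,0,0,0,0.45,0,0,0,0,0,0,0.45,0,0,-1,0,0,0,0.45,0,0,-3,0,0,0,0.45,0,0,-4,0,0,0,0.45,0,0,-4,0,0,0]' 40 | sed -n '2p;4,5p'
python3 -m creep '[0.3,0,1.5,-3,0,0,0,0,0,2,-3,0,0,0,0,0,0,0,0,0,0,0,0,0,0,0,0,0]' | sed -n 2p
python3 -m creep '[0,0,0,0,0.067,0.067,-0.067,0,0,0,0,0.067,0.067,-0.067,0,0,0,0,0.067,0.067,-0.067,0,0,0,0,0.067,0.067,-0.067,0,0,0,0,0.067,0.067,-0.067,0,0,0,0,0.067,0.067,-0.067,0,0,0,0,0.067,0.067,-0.067,0,0,0,0,0.067,0.067,-0.067]' >/dev/null
python3 -m creep '[0,0,0,0,0.067,0.067,-0.067,0,0,0,0,0.067,0.067,-0.067,0,0,0,0,0.067,0.067,-0.067,0,0,0,0,0.067,0.067,-0.067,0,0,0,0,0.067,0.067,-0.067,0,0,0,0,0.067,0.067,-0.067,0,0,0,0,0.067,0.067,-0.067,0,0,0,0,0.067,0.067,-0.067]' >/dev/null
python3 -m creep '[0,0,0,0,0.067,0.067,-0.067,0,0,0,0,0.067,0.067,-0.067,0,0,0,0,0.045,0.053,-0.058,0,0,0,0,0.045,0.053,-0.057,0,0,0,0,0,0,0]'
python3 -c "
from h import *
g=Pc-.038*sr-.012*nr; plan(g+.10*nr,rr,-nr)"
```

```text
position: [0.6116, 0.0998, 0.1652]
force: [0.5, 1.0, 0.7]
finger_gap: 0.0468
position: [0.6143, 0.1186, 0.2349]
t: 56.88
position: [0.6111, 0.1151, 0.226]
orientation: [-1.805, -1.719, -0.749]
force: [0.6, -1.4, -0.4]
finger_gap: 0.0854
gripper_force: 0.0
turn [-0.0051 -0.0037  0.0009] rows 1 per [-0.0051 -0.0037  0.0009]
shift cm [-17.9595   0.174   -4.2566] rows 5 per [-3.5919  0.0348 -0.8513]
```

```bash

python3 -m creep '[0,-3.6,0,-1.5,0,0,0,0,-3.6,0,-1.4,0,0,0,0,-3.6,0,-1.4,0,0,0,0,-3.6,0.1,0,0,0,0,0,-3.6,0.1,0,0,0,0,0,-0.3,0,0,0,0,0,0,0,0,0,0,0,0,0,0,0,0,0,0,0]' |sed -n 2p
python3 - <<'E'
from h import *
g=Pc-.038*sr-.012*nr; plan(g,rr,-nr); inrest('r3')
E
```

```text
position: [0.605, -0.0413, 0.1299]
turn [-0.0044 -0.0034  0.0037] rows 1 per [-0.0044 -0.0034  0.0037]
shift cm [-0.1016 -0.0278 10.0124] rows 3 per [-0.0339 -0.0093  3.3375]
grey 19 label 167
45 size [57.3, 71.4, 58.3, 73.2] ctr off rr,s mm 5.095345639387967 -1.5350018093920537 yaw 0.7112870819265631
60 size [57.1, 71.8, 59.7, 73.1] ctr off rr,s mm 5.084414897188732 -1.592097044674363 yaw 0.40333526809236214
```

```bash

python3 -m creep '[0,0.05,0.45,2,-0.004,-0.003,0.003,0,0,0,2.5,0,0,0,0,0,0,2.5,0,0,0,0,0,0,2,0,0,0,0,0,0,1,0,0,0,0,0,0,0,0,0,0,0,0,0,0,0,0,0]' | sed -n '2p;4p'
python3 -m creep '[0.1,0,0,0,0,0,0,0.15,0,0,0,0,0,0,0.2,0,0,0,0,0,0,0.25,0,0,0,0,0,0,0.3,0,0,0,0,0,0,0.4,0,0,0,0,0,0,0.5,0,0,0,0,0,0,0.5,0,0,0,0,0,0]' 40
python3 - <<'E'
from h import *
g=Pc-.038*sr-.012*nr;plan(g,rr,-nr)
E
python3 -m creep '[0.5,0.7,0,-0.7,0,0,0,0.5,1.4,0,-1.4,0,0,0,0.5,2.1,0,-2.1,0,0,0,0.5,2.1,0,-2.1,0,0,0,0.5,2.1,0,-2.1,0,0,0,0.5,1.4,0,-1.4,0,0,0,0.5,0,0,0,0,0,0,0.5,0,0,0,0,0,0]' | sed -n '2p;4,5p'
python3 - <<'E'
from h import *
plan(np.array([.4505,.2757,.17]),by,-up)
E
```

```text
position: [0.6139, 0.0295, 0.0603]
force: [0.1, 0.4, -0.1]
t: 58.85
position: [0.6129, 0.0276, 0.0602]
orientation: [-1.81, -1.723, -0.751]
force: [-3.8, -3.5, 4.3]
finger_gap: 0.0633
gripper_force: 45.6
turn [-0.0005  0.0004  0.0026] rows 1 per [-0.0005  0.0004  0.0026]
shift cm [-0.0717 -0.4639  0.192 ] rows 1 per [-0.0717 -0.4639  0.192 ]
position: [0.614, 0.0281, 0.1992]
force: [-0.3, 0.6, -1.9]
finger_gap: 0.0632
turn [-0.0362 -0.7819  0.1026] rows 7 per [-0.0052 -0.1117  0.0147]
shift cm [ 21.9075 -20.0085   2.9174] rows 8 per [ 2.7384 -2.5011  0.3647]
```

```bash

python3 -m creep '[0.5,0,0,0,-0.005,-0.112,0.015,0.5,0,0,0,-0.005,-0.112,0.015,0.5,0,0,0,-0.005,-0.112,0.015,0.5,0,0,0,-0.005,-0.112,0.015,0.5,0,0,0,-0.005,-0.112,0.015,0.5,0,0,0,-0.005,-0.112,0.015,0.5,0,0,0,-0.005,-0.112,0.015,0.5,0,0,0,0,0,0]' >/dev/null
python3 -m creep '[0.5,2.8,-2.5,0.3,0,0,0,0.5,2.8,-2.5,0.3,0,0,0,0.5,2.8,-2.5,0.3,0,0,0,0.5,2.8,-2.5,0.3,0,0,0,0.5,2.8,-2.5,0.3,0,0,0,0.5,2.8,-2.5,0.3,0,0,0,0.5,2.6,-2.5,0.3,0,0,0,0.5,2.5,-2.5,0.3,0,0,0]' >/dev/null
python3 -m creep '[0.5,0,0,0,0,0,0,0.5,0,0,0,0,0,0,0.5,0,0,0,0,0,0]' | sed -n '2p;4,5p'
python3 - <<'E'
from h import *
tg=np.array([.4507,.2757,0])-.001*bx+.0759*up
plan(tg,by,-up)
E
```

```text
position: [0.4502, 0.2757, 0.1741]
force: [0.2, -0.2, -2.0]
finger_gap: 0.0629
turn [-0.0073  0.0005 -0.0013] rows 1 per [-0.0073  0.0005 -0.0013]
shift cm [-0.0957  0.0519  9.817 ] rows 3 per [-0.0319  0.0173  3.2723]
```

```bash

python3 -m creep '[0.5,-0.1,0,3,-0.005,0,0,0.5,0,0,3,0,0,0,0.5,0,0,2,0,0,0,0.5,0,0,0.5,0,0,0,0.5,0,0,0.4,0,0,0,0.5,0,0,0,0,0,0,0.5,0,0,0,0,0,0,0.5,0,0,0,0,0,0]' | sed -n '2p;4,5p'
python3 - <<'E'
from h import *
tg=np.array([.4507,.2757,0])-.001*bx+.0759*up
plan(tg,by,-up)
E
```

```text
position: [0.4511, 0.2755, 0.0872]
force: [1.1, -0.0, -0.3]
finger_gap: 0.0631
turn [ 0.002  -0.0011 -0.0018] rows 1 per [ 0.002  -0.0011 -0.0018]
shift cm [-0.0848 -0.0387  1.1317] rows 1 per [-0.0848 -0.0387  1.1317]
```

```bash

python3 -m creep '[0.5,-0.08,-0.03,0.3,0.002,0,-0.002,0.5,0,0,0.3,0,0,0,0.5,0,0,0.3,0,0,0,0.5,0,0,0,0,0,0,0.5,0,0,0,0,0,0]' | sed -n '2p;4,5p'
python3 - <<'E'
from h import *
tg=np.array([.4507,.2757,0])-.001*bx+.0759*up
plan(tg,by,-up)
E
python3 -m creep '[0.5,0,0,0.1,0,0,0,0.5,0,0,0,0,0,0]' | sed -n '2p;4p'
python3 -m creep '[0.5,0,0,0.1,0,0,0,0.5,0,0,0,0,0,0]' | sed -n '2p;4p'
```

```text
position: [0.4491, 0.2747, 0.0768]
force: [-0.1, 0.4, -1.5]
finger_gap: 0.0631
turn [-0.0029  0.0006  0.0009] rows 1 per [-0.0029  0.0006  0.0009]
shift cm [0.0278 0.1389 0.0934] rows 1 per [0.0278 0.1389 0.0934]
position: [0.4495, 0.2747, 0.076]
force: [0.5, 0.8, -1.5]
position: [0.4494, 0.2748, 0.0757]
force: [-0.8, 0.0, 3.9]
```

```bash

python3 -m creep '[0.5,0,0.1,-0.25,0,0,0,0.5,0,0,0,0,0,0,0.5,0,0,0,0,0,0]' | sed -n '2p;4p'
python3 -m creep '[0.5,0,0,0.2,0,0,0,0.5,0,0,0.1,0,0,0,0.5,0,0,0,0,0,0]' | sed -n '2p;4p'
python3 -m creep '[0.5,0,0,-0.1,0,0,0,0.2,0,0,0,0,0,0,0.1,0,0,0,0,0,0,0,0,0,0,0,0,0,0,0,0,0,0,0,0,0,0,0,-1,0,0,0,0,0,0,-3,0,0,0,0,0,0,-4,0,0,0]' | sed -n '2p;4p'
python3 -m creep '[0,0,0,-4,0,0,0,0,0,0,-1,0,0,0,0,0,0,0,0,0,0,0,0,0,0,0,0,0,0,0,0,0,0,0,0]' | head -2
python3 -c "
from h import *
top('p3',.114); plan(np.array([.62,.27,.2]),[1,0,0],-up)"
```

```text
position: [0.4506, 0.2745, 0.0776]
force: [0.3, 0.4, -1.8]
position: [0.4506, 0.2747, 0.0756]
force: [-1.7, -0.4, 9.3]
position: [0.4483, 0.2736, 0.1542]
force: [1.4, 0.8, -0.0]
t: 64.1
position: [0.4493, 0.274, 0.2042]
grey 21 label 127
40 ctr [0.4515 0.2764] size [58.9, 71.2, 57.0, 71.2] yaw -8.85
50 ctr [0.4516 0.2764] size [59.3, 71.2, 57.9, 71.2] yaw -8.85
60 ctr [0.4524 0.2798] size [59.1, 72.2, 58.7, 84.7] yaw -15.58
turn [-0.0063  0.0019 -0.156 ] rows 2 per [-0.0032  0.0009 -0.078 ]
shift cm [-0.3936 17.0779  0.3711] rows 5 per [-0.0787  3.4156  0.0742]
```

The third case measures square on the pile too: centre (0.4515, 0.2764), yaw −8.9°. Next I'll find the plate again.

```bash

python3 -m creep '[0,0,0,0,-0.003,0,-0.078,0,0,0,0,-0.003,0,-0.078,0,0,3.4,-1,0,0,0,0,0,3.4,0,0,0,0,0,0,3.4,0,0,0,0,0,0,3.4,0,0,0,0,0,0,0,0,0,0,0,0,0,0,0,0,0,0]' | head -2
python3 -c "
from h import *
snap('wrist','pl1')"
python3 -m creep '[0,-2,3.5,-1.2,0,0,0,0,0,3.5,-1.2,0,0,0,0,0,0,0,0,0,0,0,0,0,0,0,0,0]' | head -2
python3 - <<'E'
from h import *
snap('wrist','pl2')
P=[]
for f in('pl1','pl2'):
    T=np.load(f'pics/{f}.npy'); im=cv2.imread(f'pics/{f}.png'); u,v=proj('wrist',(.66,.255,.014),T); x=int(np.clip(u-75,0,490)); y=int(np.clip(v-75,0,250)); print(f,x,y); P.append(cv2.resize(im[y:y+150,x:x+150],(390,390),interpolation=cv2.INTER_CUBIC))
cv2.imwrite('pics/cpl.png',np.hstack(P))
E
```

```text
t: 64.82
position: [0.5871, 0.2737, 0.2129]
t: 65.2
position: [0.6563, 0.2545, 0.2397]
pl1 302 119
pl2 242 98
```

View pics/cpl.png

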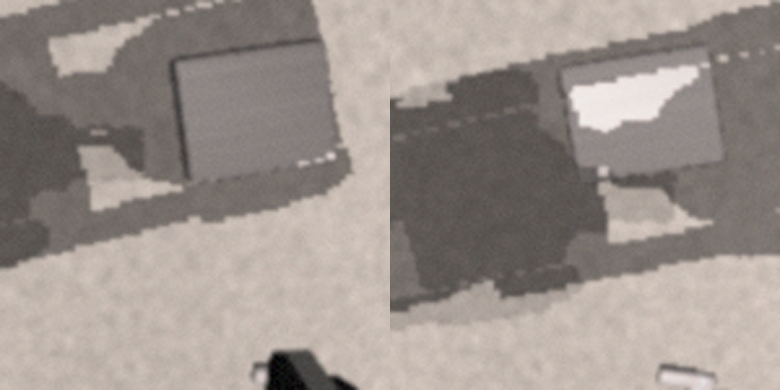

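The plate has been knocked aside. In the left panel its corners are about (173,60), (320,40), (338,155) and (187,180); in the right, less 390, about (170,68), (320,46), (332,158) and (182,180).

```bash
python3 - <<'E'
from h import *
D={'pl1':((302,119),[(173,60),(320,40),(338,155),(187,180)]),'pl2':((242,98),[(170,68),(320,46),(332,158),(182,180)])}
rs=[]
for f,(o,c) in D.items():
    T=np.load(f'pics/{f}.npy'); r=[ray('wrist',(o[0]+x/2.6,o[1]+y/2.6),T) for x,y in c]; rs.append(r)
    w=np.array([(a+d*(.014-a[2])/d[2])[:2] for a,d in r]); v=w[1]-w[0]+w[2]-w[3]
    print(f,w.mean(0),[round(float(np.linalg.norm(w[i]-w[(i+1)%4])*1e3),1) for i in range(4)],np.degrees(np.arctan2(v[1],v[0])), w.tolist())
print([ (p.round(4).tolist(),round(e,4)) for p,e in (tri(a,b) for a,b in zip(*rs))])
E
```

```text
pl1 [0.685 0.295] [67.1, 53.1, 71.5, 53.5] 9.67438838363725 [[0.6467631344273976, 0.3155823663900673], [0.7128992791728456, 0.3266312212424863], [0.7253193515509112, 0.27497271919277755], [0.6548836163126016, 0.262739742602608]]
pl2 [0.6855 0.2944] [69.0, 52.3, 70.5, 52.1] 8.910957873727911 [[0.6483855805192738, 0.3149300689198672], [0.7165102850724353, 0.32577872982841105], [0.723382898582594, 0.2738857865837416], [0.6536690110219363, 0.26312249096987755]]
[([0.6482, 0.3147, 0.0054], np.float64(0.0001)), ([0.7194, 0.3256, -0.0036], np.float64(0.0001)), ([0.7223, 0.2757, 0.0209], np.float64(0.0008)), ([0.6537, 0.2642, 0.0199], np.float64(0.0))]
```

```bash
python3 - <<'E'
from h import *
a=np.radians(9.4); px=np.array([np.cos(a),np.sin(a),0]); py=np.array([np.sin(a),-np.cos(a),0])
plan([.6852,.2947,.12],py,-up); print(sensors.sense()['q'], tri(ray('scene',(446,222)),ray('side',(347,148))))
E
```

```text
turn [0.0006 0.0006 1.4069] rows 12 per [0.     0.0001 0.1172]
shift cm [ 3.6793 -3.4444 11.8932] rows 4 per [ 0.9198 -0.8611  2.9733]
[ 0.2127  0.6295  1.2097 -0.0008  1.3026  0.2128] (array([0.8813, 0.2152, 0.0396]), np.float64(0.0039222120575049335))
```

```bash

python3 -m creep '[0,0,0,0,0,0,0.117,0,0,0,0,0,0,0.117,0,0,0,0,0,0,0.117,0,0,0,0,0,0,0.117,0,0,0,0,0,0,0.117,0,0,0,0,0,0,0.117,0,0,0,0,0,0,0.117,0,0,0,0,0,0,0.117]' >/dev/null
python3 -m creep '[0,0,0,0,0,0,0.117,0,0,0,0,0,0,0.117,0,0,0,0,0,0,0.117,0,0,0,0,0,0,0.117,0,1.2,-1.2,3,0,0,0,0,1.2,-1.1,3,0,0,0,0,1.2,-1.1,3,0,0,0,0,0,0,0,0,0,0]' >/dev/null
python3 -m creep '[0,0,0,2,0,0,0,0,0,0,0,0,0,0,0,0,0,0,0,0,0]' | sed -n 2,3p
python3 - <<'E'
from h import *
a=np.radians(9.4); py=np.array([np.sin(a),-np.cos(a),0])
plan([.6852,.2947,.001],py,-up); im,T=snap('wrist','pl3')
print(sensors.sense()['q'])
E
```

```text
position: [0.684, 0.294, 0.1297]
orientation: [3.129, 0.263, -0.001]
turn [0.0015 0.0009 0.0036] rows 1 per [0.0015 0.0009 0.0036]
shift cm [ 0.129  -0.0483 12.8701] rows 4 per [ 0.0322 -0.0121  3.2175]
[ 0.2566  0.7965  1.1738 -0.0015  1.169   1.6606]
```

```bash

python3 -m creep '[0,0.1,0,3.5,0,0,0,0,0,0,3.5,0,0,0,0,0,0,3,0,0,0,0,0,0,1.5,0,0,0,0,0,0,0,0,0,0,0,0,0,0,0,0,0]' | sed -n '2p;4p'
python3 - <<'E'
from h import *
a=np.radians(9.4); py=np.array([np.sin(a),-np.cos(a),0])
plan([.6852,.2947,.001],py,-up)
E
```

```text
position: [0.6883, 0.2943, 0.0163]
force: [0.9, 0.6, 0.4]
turn [ 0.0009 -0.0042  0.0028] rows 1 per [ 0.0009 -0.0042  0.0028]
shift cm [-0.297  -0.0907  1.5314] rows 1 per [-0.297  -0.0907  1.5314]
```

```bash

python3 -m creep '[0,-0.15,-0.05,0.6,0,0,0,0,0,0,0.6,0,0,0,0,0,0,0.2,0,0,0,0,0,0,0,0,0,0,0,0,0,0,0,0,0]' | sed -n '2p;4p'
python3 -m creep '[0.1,0,0,0,0,0,0,0.15,0,0,0,0,0,0,0.2,0,0,0,0,0,0,0.25,0,0,0,0,0,0,0.3,0,0,0,0,0,0,0.4,0,0,0,0,0,0,0.55,0,0,0,0,0,0,0.55,0,0,0,0,0,0]' 60
python3 - <<'E'
from h import *
a=np.radians(9.4); py=np.array([np.sin(a),-np.cos(a),0])
plan([.6852,.2947,.001],py,-up)
E
```

```text
position: [0.6866, 0.2946, 0.0017]
force: [0.4, 0.2, -0.0]
t: 68.47
position: [0.6867, 0.2946, 0.0018]
orientation: [3.13, 0.262, 0.007]
force: [-0.5, -1.0, 4.0]
finger_gap: 0.054
gripper_force: 65.1
turn [ 0.0009 -0.0042  0.0028] rows 1 per [ 0.0009 -0.0042  0.0028]
shift cm [-0.1464 -0.0341  0.0827] rows 1 per [-0.1464 -0.0341  0.0827]
```

```bash

python3 -m creep '[0.55,0,0,-0.5,0,0,0,0.55,0,0,-1.5,0,0,0,0.55,0,0,-3.5,0,0,0,0.55,0,0,-4,0,0,0,0.55,0,0,-4,0,0,0,0.55,0,0,-4,0,0,0,0.55,0,0,-2,0,0,0,0.55,0,0,0,0,0,0]'
python3 - <<'E'
from h import *
plan(np.array([.4513,.2762,.1158])+.0015*bx,by,-up)
E
```

```text
t: 69.13
position: [0.6892, 0.2957, 0.2046]
orientation: [-3.129, -0.262, -0.027]
force: [0.4, 0.8, -2.0]
finger_gap: 0.054
gripper_force: 65.0
turn [ 0.0105 -0.0152 -1.2471] rows 11 per [ 0.001  -0.0014 -0.1134]
shift cm [ -5.4883 -23.1981   8.8844] rows 7 per [-0.784  -3.314   1.2692]
```

```bash

python3 -m creep '[0.55,0,0,0,0,0,-0.113,0.55,0,0,0,0,0,-0.113,0.55,0,0,0,0,0,-0.113,0.55,0,0,0,0,0,-0.113,0.55,0,0,0,0,0,-0.113,0.55,0,0,0,0,0,-0.113,0.55,0,0,0,0,0,-0.113,0.55,0,0,0,0,0,-0.113]' >/dev/null
python3 -m creep '[0.55,0,0,0,0,0,-0.113,0.55,0,0,0,0,0,-0.113,0.55,0,0,0,0,0,-0.113,0.55,0,0,0,0,0,0,0.55,0,0,0,0,0,0]' | sed -n '2p;4,5p'
python3 - <<'E'
from h import *
plan(np.array([.4513,.2762,.1158])+.0015*bx,by,-up)
E
```

```text
position: [0.6843, 0.2942, 0.1938]
force: [-0.9, -0.4, -3.8]
finger_gap: 0.0541
turn [-0.0004  0.0016 -0.0072] rows 1 per [-0.0004  0.0016 -0.0072]
shift cm [ -5.264  -22.7315   7.8019] rows 7 per [-0.752  -3.2474  1.1146]
```

```bash

python3 -m creep '[0.55,-0.75,-3.25,0.3,0,0.001,-0.007,0.55,-0.75,-3.25,0.5,0,0,0,0.55,-0.75,-3.25,0.5,0,0,0,0.55,-0.75,-3.25,0.5,0,0,0,0.55,-0.75,-3.25,0.5,0,0,0,0.55,-0.75,-3.25,0.5,0,0,0,0.55,-0.75,-3.25,0.5,0,0,0,0.55,0,0,0,0,0,0]' >/dev/null
python3 -m creep '[0.55,0,0,0,0,0,0,0.55,0,0,0,0,0,0,0.55,0,0,0,0,0,0]' | sed -n '2p;4,5p'
python3 - <<'E'
from h import *
plan(np.array([.4513,.2762,.1158])+.0015*bx,by,-up)
E
```

```text
position: [0.4548, 0.2783, 0.1628]
force: [0.1, -0.8, -3.4]
finger_gap: 0.054
turn [ 0.0061 -0.0024  0.0014] rows 1 per [ 0.0061 -0.0024  0.0014]
shift cm [-0.1069 -0.3088  4.6988] rows 2 per [-0.0534 -0.1544  2.3494]
```

```bash

python3 -m creep '[0.55,-0.1,-0.3,1.5,0.005,-0.002,0,0.55,0,0,1.5,0,0,0,0.55,0,0,0.7,0,0,0,0.55,0,0,0.3,0,0,0,0.55,0,0,0,0,0,0,0.55,0,0,0,0,0,0,0.55,0,0,0,0,0,0]' | sed -n '2p;4,5p'
python3 - <<'E'
from h import *
plan(np.array([.4513,.2762,.1158])+.0015*bx,by,-up)
E
```

```text
position: [0.4507, 0.2775, 0.123]
force: [-0.1, -0.2, -4.9]
finger_gap: 0.0541
turn [0.     0.0001 0.0025] rows 1 per [0.     0.0001 0.0025]
shift cm [0.0273 0.0847 0.7156] rows 1 per [0.0273 0.0847 0.7156]
```

```bash

python3 -m creep '[0.55,0.02,0.08,0.3,0,0,0.002,0.55,0,0,0.2,0,0,0,0.55,0,0,0,0,0,0,0.55,0,0,0,0,0,0]' | sed -n '2p;4,5p'
python3 -m creep '[0.55,0,0,0.1,0,0,0,0.55,0,0,0,0,0,0]' | sed -n '2p;4p'
python3 -m creep '[0.55,0,0,0.1,0,0,0,0.55,0,0,0,0,0,0]' | sed -n '2p;4p'
python3 - <<'E'
from h import *
plan(np.array([.4513,.2762,.1158])+.0015*bx,by,-up)
E
```

```text
position: [0.4505, 0.2774, 0.1173]
force: [-0.0, 0.4, -4.5]
finger_gap: 0.0537
position: [0.4506, 0.2773, 0.1163]
force: [0.3, -0.3, -3.6]
position: [0.4508, 0.2775, 0.1156]
force: [0.0, -0.4, -1.0]
turn [-0.001   0.0006  0.0007] rows 1 per [-0.001   0.0006  0.0007]
shift cm [ 0.033   0.0714 -0.02  ] rows 1 per [ 0.033   0.0714 -0.02  ]
```

```bash

python3 -m creep '[0.55,0,0,0.1,0,0,0,0.55,0,0,0,0,0,0]' | sed -n '2p;4p'
python3 -m creep '[0.4,0,0,0,0,0,0,0.3,0,0,0,0,0,0,0.2,0,0,0,0,0,0,0.1,0,0,0,0,0,0,0,0,0,0,0,0,0,0,0,0,0,0,0,0,0,0,0,-1,0,0,0,0,0,0,-3,0,0,0]' | sed -n '2p;4,5p'
python3 -m creep '[0,0,0,-4,0,0,0,0,0,0,-2.5,0,0,0,0,0,0,0,0,0,0,0,0,0,0,0,0,0,0,0,0,0,0,0,0]' | head -2
python3 - <<'E'
from h import *
im,T=snap('wrist','f1'); g=cv2.cvtColor(im,6); u=proj('wrist',(.4513,.2762,.128),T); x,y=int(u[0]),int(u[1]); print(x,y,im[y,x])
c=np.array([.4513,.2762])
# grey profile across the plate centre lines
for nm,d in (('bx',bx),('by',by)):
    r=[]
    for t in range(-48,50,3):
        p=proj('wrist',np.append(c,.128)+d*t/1e3,T); r.append((t,int(g[int(round(p[1])),int(round(p[0]))])))
    print(nm,r)
E
```

```text
position: [0.4509, 0.2776, 0.1154]
force: [-1.6, -1.2, 4.8]
position: [0.448, 0.2763, 0.1518]
force: [0.2, 0.7, 0.2]
finger_gap: 0.0858
t: 73.63
position: [0.4502, 0.2772, 0.2193]
316 208 [82 83 87]
bx [(-48, 171), (-45, 167), (-42, 171), (-39, 174), (-36, 171), (-33, 126), (-30, 84), (-27, 88), (-24, 83), (-21, 82), (-18, 85), (-15, 84), (-12, 83), (-9, 84), (-6, 84), (-3, 83), (0, 84), (3, 83), (6, 83), (9, 86), (12, 85), (15, 85), (18, 86), (21, 83), (24, 83), (27, 92), (30, 119), (33, 120), (36, 115), (39, 58), (42, 46), (45, 50), (48, 59)]
by [(-48, 92), (-45, 74), (-42, 79), (-39, 82), (-36, 78), (-33, 77), (-30, 77), (-27, 56), (-24, 79), (-21, 84), (-18, 83), (-15, 81), (-12, 84), (-9, 80), (-6, 83), (-3, 85), (0, 84), (3, 85), (6, 88), (9, 82), (12, 86), (15, 86), (18, 83), (21, 89), (24, 81), (27, 78), (30, 160), (33, 163), (36, 169), (39, 171), (42, 164), (45, 166), (48, 165)]
```

```bash
python3 - <<'E'
from h import *
T=np.load('pics/f1.npy'); g=cv2.GaussianBlur(cv2.cvtColor(cv2.imread('pics/f1.png'),6).astype(np.float32),(3,3),0); c=np.array([.4513,.2762,.128])
def prof(a,d,ts):
    P=np.array([proj('wrist',c+a+d*t,T) for t in ts],np.float32); return cv2.remap(g,P[:,0].reshape(1,-1),P[:,1].reshape(1,-1),1).ravel()
for nm,d,o,lo,hi in(('+by',by,bx,.02,.036),('-by',-by,bx,.02,.036),('+bx',bx,by,.026,.044),('-bx',-bx,by,.026,.042)):
    ts=np.arange(lo,hi,.0004); A=[]
    for s in (-.018,-.012,-.006,0,.006,.012,.018):
        p=prof(o*s,d,ts); k=np.abs(np.gradient(p)); A.append((s,ts[k.argmax()],k.max()))
    A=np.array(A); m,b=np.polyfit(A[:,0],A[:,1],1); print(nm,np.round(A[:,1]*1e3,1),np.round(A[:,2]),'deg',np.degrees(np.arctan(m)))
E
```

```text
+by [21.2 28.4 28.8 28.8 29.2 29.2 32. ] [13. 15. 18. 16.  8.  9. 14.] deg 11.572033937188356
-by [29.2 26.4 26.4 26.8 26.4 26.8 26.4] [5. 4. 4. 4. 3. 3. 3.] deg -2.590185967782898
+bx [36.8 36.  36.  36.  36.4 36.  35.6] [ 7. 10. 20. 18.  9.  9.  9.] deg -1.0912162252625925
-bx [32.8 32.8 32.8 32.8 32.8 32.8 32.8] [14. 13. 13. 13. 14. 13. 13.] deg -1.2522257021420719e-14
```

```bash
python3 -c "
from cell import robot
print(robot.finish_job())"
```

```text
the job is handed in; nothing more can be done
None
```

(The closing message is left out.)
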